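# Sort a dropped-off parcel stack by format

### The job

A customer has left a stack of four cartons on the parcel counter. Take it apart from the top and sort it: the small square carton into the free end of the small-packet bin, the long thin one into the long-goods tray, the bulky one onto the middle of the parcel scale's platform, set down gently, and the slim flat one on top of the mailer in the flat-packet tray. Everything must lie flat with its label up and be let go; topple no carton on the way, and leave the packet in the bin and the hand scanner where they are.

Things in the scene. Friction and masses are not known exactly. Their poses are not given: they have to be found in the camera images.
- square_carton: Top of the stack: small square brown carton, 54 x 54 x 50 mm high, 0.09 to 0.18 kg. Origin at the centre of its underside, x along its length, y across its width, z up out of the label.
- long_carton: Second from the top: long thin brown carton, 230 long x 42 wide x 40 mm high, 0.14 to 0.28 kg. Origin at the centre of its underside, x along its length, y across its width, z up out of the label.
- deep_carton: Third: the bulkiest and heaviest brown carton, 120 long x 62 wide x 58 mm high, 0.25 to 0.5 kg. Origin at the centre of its underside, x along its length, y across its width, z up out of the label.
- slim_carton: Bottom of the stack, lying on the counter: slim flat brown carton, 180 long x 68 wide x 24 mm high, 0.11 to 0.22 kg. Origin at the centre of its underside, x along its length, y across its width, z up out of the label. The cartons are stacked roughly centred, lengths roughly along one another (each turned up to 0.3 rad on the one below).
- packet_bin: Small-packet bin, fixed: short grey open bin, 160 x 130 mm outside, 50 mm high, walls and floor 4 mm. Origin at the centre of its underside, x along the 160 mm side, z up. A flat packet lies in its +x end; the free space is the -x end, its centre at x = -31 mm, y = 0 (about 90 mm long x 122 mm wide), floor at z = 4 mm.
- long_tray: Long-goods tray, fixed and empty: long shallow grey open tray, 262 x 120 mm outside, 22 mm high, walls and floor 4 mm (254 x 112 mm inside). Origin at the centre of its underside, x along its length, z up; its floor is at z = 4 mm.
- scale: Parcel scale, fixed and rigid: square-cornered steel platform 150 mm (x) x 160 mm (y), flat top at z = 40 mm, on a black body with a sloping display on the -x side, no higher than 40 mm. Origin on the counter under the middle of the platform, z up.
- flat_tray: Flat-packet tray, fixed: dark desk tray for envelopes, 236 x 132 mm outside, rim 30 mm high, walls and floor 4 mm (228 x 124 mm inside), the middle of its -x end cut open. Origin at the centre of its underside, x along its length, z up. It already holds a loose pale board mailer, 214 x 108 x 12 mm, lying flat on its floor, so that the free surface is at z = 16 mm.
- bin_packet: Flat brown packet already in the small-packet bin, loose, 46 mm (x) x 86 mm (y) x 26 mm high, lying on the bin's floor about 45 mm to the bin's +x side. Origin at the centre of its underside. To be left where it is.
- scanner: Hand scanner lying on its side on the counter just beyond the row of stack and trays, black and grey, about 75 mm (x) x 175 mm (y, handle to -y), 42 mm high, 0.19 kg, loose. Origin on the counter near its middle. To be left where it is.

How it is judged:
By the outcome, as a careful person would: the job done as asked, in the order asked, and still so for the second after the job is handed in, with the robot touching nothing.
It also fails if it takes over 120 s, if anything falls off the work surface, if the arm or the gripper's body presses on something with over 40 N, if the wrist force passes 120 N, or if a joint passes its speed limit or range.

### The arm

A 6-joint arm with a two-finger parallel gripper is mounted at the origin on the work surface. World frame = base frame: x ahead of the robot, y to its left, z up, the work surface at z = 0. Lengths are in mm, angles in degrees, forces in N, time in s.
With the tool pointing down it reaches from about 350 to 850 mm from the base axis. Payload 8.1 kg.
Tool frame: the origin (TCP) lies midway between the tips of the shut fingers; the grasp point (between the pads) lies hold_point_z behind it (hold_point_z is the distance from the TCP to the grasp point, in mm); z points along the fingers, x is the direction in which the jaws open and shut, and the axes are right-handed (so a half turn about z gives the same grasp; the last joint's range is limited). The gripper opens to 85 mm and grips with 20 to 120 N. Pads are 22 mm wide; open, the fingers measure 114 mm over their backs; the gripper's body (76 mm by 85 mm) begins 54 mm behind the grasp point. The pads swing forward as they close: fully open they stand 13 mm farther back than shut.
Start: joints at [68.617, 7.471, 85.268, -0, 87.261, -4.893], TCP at [170.284, 575.333, 231.292] pointing down, gripper open.
Joint ranges: [-169.43, 169.43], [-51.17, 129.36], [1.28, 143.12], [-76.62, 256.62], [0, 156.53], [-152.29, 152.29]. Speed limits (degrees/s): [136.94, 136.94, 159.86, 180, 180, 180].

### API

Orientations are given as [roll, pitch, yaw] about the fixed x, y, z axes, in that order (R = Rz(yaw) Ry(pitch) Rx(roll)).
In Python, from bench import * gives the robot as it stands.
- The arm moves only by the shell command python3 -m pendant 'ROWS' [OPENING] [FORCE]. ROWS is JSON, a list that holds one entry, the list of rows, each a list of 4 numbers: the shift along the tool's x, y, z normalised to -1 to 1, where 1 is 0.02 m, then the turn about the tool's z normalised to -1 to 1, where 1 is 0.08 rad. A call has exactly 10 rows; each row shifts and turns the pose as measured when the row begins, along the tool's axes as they then stand; what a row does not reach is not made up. A row lasts 1/12 s, in which the tool goes at most 41.7 mm and 7.16 degrees, less where a joint would pass 70% of its speed; a pose out of reach is approached as far as the arm can. A call with a number of a shift or a turn outside -1 to 1 is refused whole. A call with a gripper value outside its range is refused whole. OPENING is the gripper's target within -1 to 1 (fully open at 1, half-way at 0, shut at -1), set as the call begins (- or left out, the last holds). The fingers move at their own pace and stop on an object; FORCE is the grip in N (left out, the last holds). Time passes only in rows, so rows that do not move let the fingers close, or fill a call up. It gives the time, the measured TCP pose, the force and the opening at its end, in the units of the state.
- sense(): the state, without advancing time (a new reading comes with each control period).
- snapshot(name): name is "scene" or "top" or "wrist"; returns the picture (420x560x3 uint8, red, green, blue); there is no depth.
- calibration(name): a dict with "mtx" (3x3 intrinsics, pixels), "D" ([k1, k2, p1, p2, k3] as OpenCV has them; the pictures are not rectified), "world_to_cam" (4x4, takes a point from world to camera coordinates); the wrist camera has in their place "hand_eye" (4x4, takes a point from camera to tool coordinates, whose origin is the TCP and whose axes are the tool frame's). Camera axes: x right, y down, z forward; pixel columns grow to the right and rows downward; lengths in mm; the calibration is good to about 2 mm. A picture is of the moment at which its call begins: read the wrist's pose just before it. calibration takes no time and is no camera call.
- hand_in(): hands the job in, once; it reports no verdict.
The state is a dict: "time": time; "joint_pos": joint angles; "qd": joint speeds; "joint_efforts": joint torques, N m; "tool_pos": TCP position; "tcp_rot": TCP orientation; "ft_force": force on the tool from outside, world axes, zero at the start; "wrist_torque": the same for the moment, N m; "finger_gap": finger opening in mm.
Only numpy, scipy, OpenCV 4.12 (cv2) and the standard library are available. Lean on these libraries where they do the work, as an engineer would, in place of code of your own. Each camera call takes 0.05 s, during which the arm holds its last target.

## Working session

There is one attempt and no reset: what is moved stays moved. The work goes in short steps, Python scripts to look and compute and a shell command to move; the robot and the scene stay as the last step left them, time stands still between calls to the robot, and variables do not carry over. Pictures are saved under pics/ and viewed, and the job is handed in when it is done.

```bash
ls; mkdir -p pics; python3 - <<'E'
from bench import *
import cv2
print(sense())
for n in ["scene","top","wrist"]:
    im=snapshot(n); cv2.imwrite(f"pics/{n}0.png",im[:,:,::-1])
    c=calibration(n); print(n,c)
E
```

```text
pics
{'time': 0.0, 'joint_pos': array([ 6.86175354e+01,  7.51463710e+00,  8.53310726e+01,  7.67045337e-04,
        8.72590604e+01, -4.89346664e+00]), 'qd': array([0.11561517, 0.08889335, 0.03618404, 0.06462776, 0.00022556,
       0.01123729]), 'joint_efforts': array([-3.38918413e-03, -5.69397712e+01, -5.00550163e+01, -8.54927603e-04,
        1.50289916e-02, -6.41473008e-06]), 'tool_pos': array([170.07687939, 574.82072   , 230.23212977]), 'tcp_rot': array([-1.79990299e+02,  1.04322901e-01,  7.35109735e+01]), 'ft_force': array([ 0.15241969,  0.48617841, -0.95591578]), 'wrist_torque': array([ 0.03135727, -0.00951641, -0.03796378]), 'finger_gap': 85.92974438655983}
scene {'mtx': array([[397.85432933,   0.        , 274.91391366],
       [  0.        , 397.85432933, 213.60815351],
       [  0.        ,   0.        ,   1.        ]]), 'D': array([-0.07850146,  0.        ,  0.        ,  0.        ,  0.        ]), 'world_to_cam': array([[ 6.59999782e-01,  7.51086750e-01, -1.64006659e-02,
        -3.83241968e+02],
       [ 4.12299432e-01, -3.80375118e-01, -8.27842949e-01,
        -1.68684815e+0
[... 681 characters left out ...]
25587e+03],
       [ 0.00000000e+00,  0.00000000e+00,  0.00000000e+00,
         1.00000000e+00]])}
wrist {'mtx': array([[362.99215961,   0.        , 279.2716858 ],
       [  0.        , 362.99215961, 214.05617803],
       [  0.        ,   0.        ,   1.        ]]), 'D': array([-0.03012565,  0.        ,  0.        ,  0.        ,  0.        ]), 'hand_eye': array([[ 9.99999946e-01, -2.56797890e-04, -2.03387244e-04,
        -8.50429904e-02],
       [ 3.08102903e-04,  9.48210501e-01,  3.17642489e-01,
        -8.11267706e+01],
       [ 1.11283999e-04, -3.17642535e-01,  9.48210529e-01,
        -1.43346072e+02],
       [ 0.00000000e+00,  0.00000000e+00,  0.00000000e+00,
         1.00000000e+00]])}
```

View pics/scene0.png

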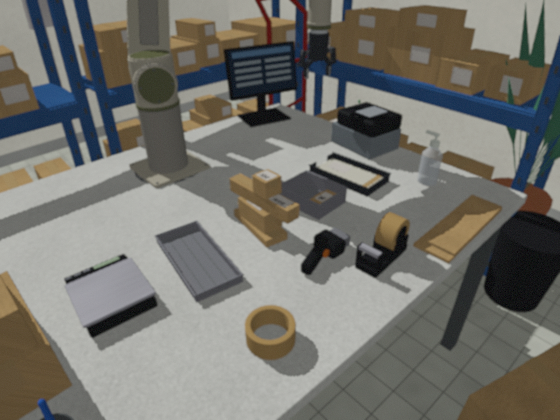

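View pics/top0.png

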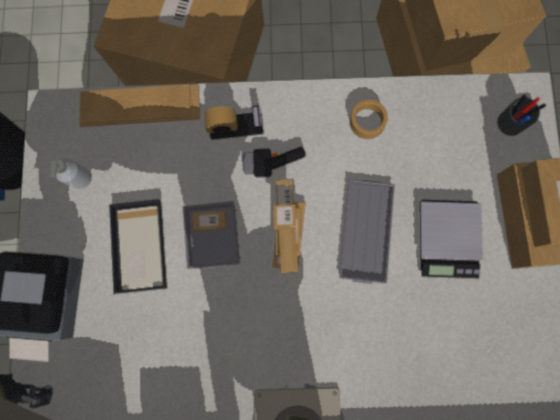

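View pics/wrist0.png

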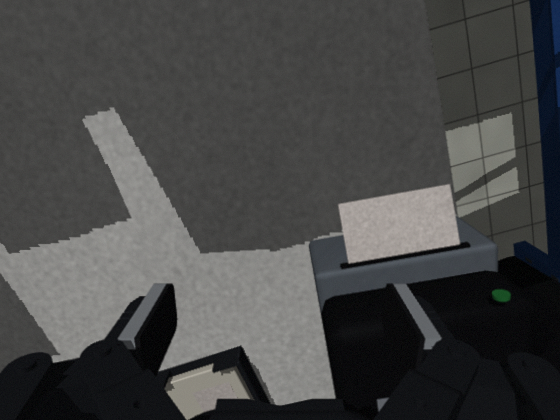

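```bash
python3 -c "
import bench
print([n for n in dir(bench) if not n.startswith('__')]); print(getattr(bench,'hold_point_z',None))"
```

```text
['PlanningError', 'calibration', 'hand_in', 'hold_point_z', 'sense', 'snapshot']
18.700000000000003
```

```bash
cat > h.py <<'E'
from bench import *
import numpy as np, cv2
from scipy.spatial.transform import Rotation as Rn
def snap(n,f,box=None,s=1):
    st=sense(); im=snapshot(n); cv2.imwrite(f"pics/{f}_full.png",im[:,:,::-1])
    crop(f+"_full",f,box,s); return st
def crop(src,f,box,s):
    im=cv2.imread(f"pics/{src}.png")
    if box: x0,y0,x1,y1=box; im=im[y0:y1,x0:x1]
    cv2.imwrite(f"pics/{f}.png",cv2.resize(im,None,fx=s,fy=s,interpolation=cv2.INTER_CUBIC))
def T_cw(n,st=None):  # cam->world
    c=calibration(n)
    if n!="wrist": return np.linalg.inv(c["world_to_cam"])
    T=np.eye(4); T[:3,:3]=Rn.from_euler("xyz",st["tcp_rot"],degrees=True).as_matrix(); T[:3,3]=st["tool_pos"]
    return T@c["hand_eye"]
def p2w(n,uv,z,st=None):
    c=calibration(n); uv=np.array(uv,float).reshape(-1,1,2)
    r=cv2.undistortPoints(uv,c["mtx"],c["D"]).reshape(-1,2)
    T=T_cw(n,st); d=np.c_[r,np.ones(len(r))]@T[:3,:3].T; o=T[:3,3]
    return (o+d*((z-o[2])/d[:,2])[:,None])[:,:2]
def w2p(n,P,st=None):
    c=calibration(n); T=np.linalg.inv(T_cw(n,st))
    return cv2.projectPoints(np.array(P,float).reshape(-1,1,3),cv2.Rodrigues(T[:3,:3])[0],T[:3,3],c["mtx"],c["D"])[0].reshape(-1,2)
def mv(target,yaw=None,st=None):
    """tool-axis shift (units of 20mm) & turn (units .08rad) to world target TCP"""
    st=st or sense(); R=Rn.from_euler("xyz",st["tcp_rot"],degrees=True)
    d=R.inv().apply(np.array(target)-st["tool_pos"])/20
    print("tcp",np.round(st["tool_pos"],1),"rot",np.round(st["tcp_rot"],1),"f",np.round(st["ft_force"],1),"gap",round(st["finger_gap"],1),"t",round(st["time"],2))
    t=0
    if yaw is not None:
        dy=(yaw-st["tcp_rot"][2]+90)%180-90
        t=-np.radians(dy)/.08
    print("rows total tool xyz (units)",np.round(d,2),"turn",round(t,2))
E
python3 - <<'E'
from h import *
crop("top0","topA",(180,140,320,290),4)
crop("top0","topB",(330,165,500,295),4)
crop("top0","topC",(95,190,250,300),4)
E
```

```text
(no output)
```

View pics/topA.png

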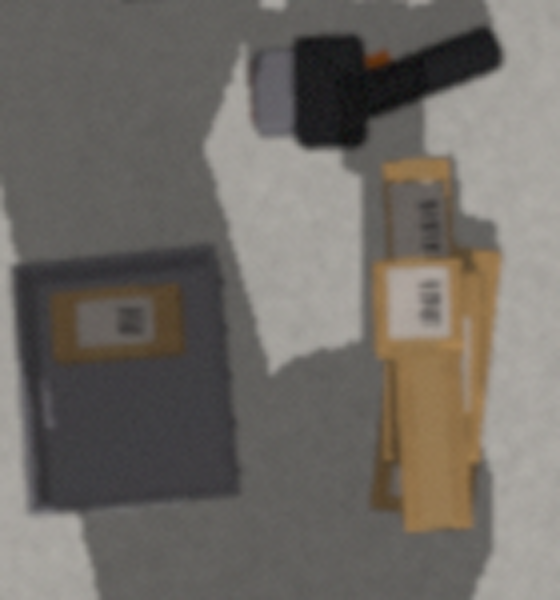

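View pics/topB.png

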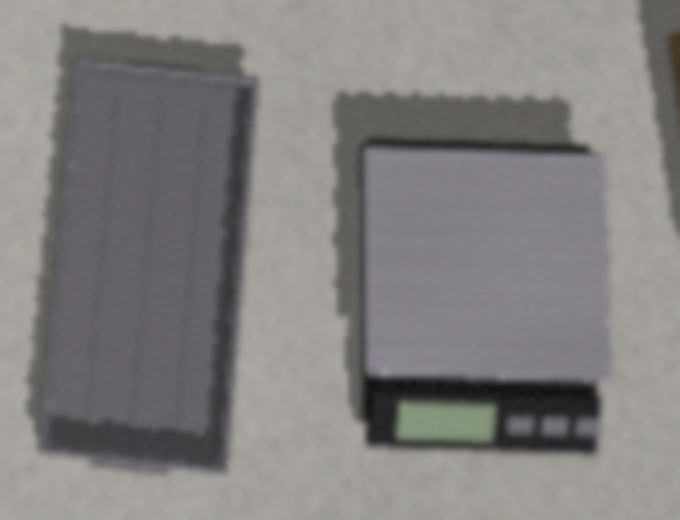

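View pics/topC.png

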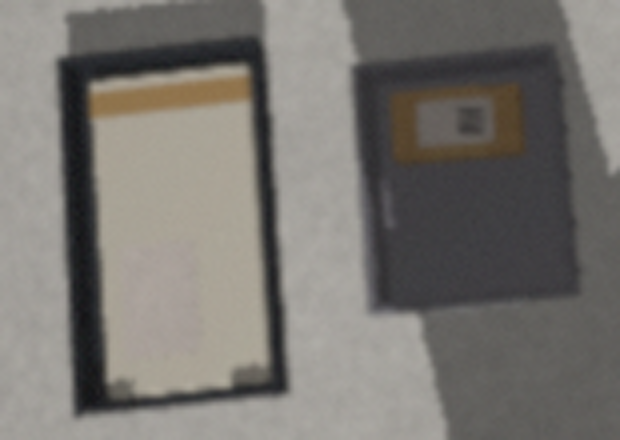

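```bash
cat >> h.py <<'E'
def box(cx,cy,yaw,L,W,z0,z1):
    c,s=np.cos(np.radians(yaw)),np.sin(np.radians(yaw)); P=[]
    for z in (z0,z1):
        for a,b in ((1,1),(1,-1),(-1,-1),(-1,1)):
            x,y=a*L/2,b*W/2; P.append([cx+c*x-s*y,cy+s*x+c*y,z])
    return P
def overlay(n,src,f,boxes,bx,s,st=None):
    im=cv2.imread(f"pics/{src}.png"); x0,y0,x1,y1=bx
    im=cv2.resize(im[y0:y1,x0:x1],None,fx=s,fy=s,interpolation=cv2.INTER_CUBIC)
    cols=[(0,0,255),(0,255,0),(255,0,0),(255,255,0),(255,0,255),(0,255,255)]
    for k,b in enumerate(boxes):
        p=((w2p(n,box(*b),st)+.5-[x0,y0])*s-.5).astype(int)
        for i in range(4):
            for q,r in ((i,(i+1)%4),(4+i,4+(i+1)%4),(i,4+i)):
                if n=="top" and q<4 and s<0: continue
                cv2.line(im,tuple(map(int,p[q])),tuple(map(int,p[r])),cols[k%6],1)
    cv2.imwrite(f"pics/{f}.png",im)
E
python3 - <<'E'
from h import *
print(T_cw("top")[:3,3],T_cw("scene")[:3,3])
def rect(nm,off,pts,z):
    q=np.array(pts,float)/4+off
    w=p2w("top",q,z); c=w.mean(0); # order: far-left, far-right, near-right, near-left
    d=(w[0]+w[1]-w[2]-w[3])/2; e=(w[0]+w[3]-w[1]-w[2])/2
    print(nm,"c",np.round(c,1),"yaw",round(np.degrees(np.arctan2(d[1],d[0])),1),"yaw2",round(np.degrees(np.arctan2(-e[0],e[1])),1),"L",round(np.linalg.norm(d),1),"W",round(np.linalg.norm(e),1))
C=(95,190);B=(330,165);A=(180,140)
rect("bin",C,[(355,67),(553,47),(578,295),(372,310)],50)
rect("flat",C,[(58,60),(262,38),(288,390),(78,412)],30)
rect("mailer",C,[(90,82),(248,64),(268,385),(106,397)],16)
rect("long",B,[(75,60),(258,78),(225,470),(40,450)],22)
rect("scale",B,[(362,148),(605,153),(608,380),(368,375)],40)
rect("sq",A,[(375,262),(460,257),(465,350),(378,357)],172)
rect("lg",A,[(385,162),(450,158),(472,528),(403,528)],122)
rect("pkt",C,[(390,92),(520,84),(522,154),(393,162)],30)
E
```

```text
[ 343.73266863   -1.73395547 1403.35752695] [1216.01280795 -544.05908614  651.84237438]
bin c [507.  211.1] yaw 4.7 yaw2 3.3 L 161.9 W 132.5
flat c [485.7 409.3] yaw 5.0 yaw2 4.5 L 235.0 W 138.5
mailer c [482.  408.9] yaw 4.5 yaw2 3.8 L 213.9 W 108.0
long c [ 509.6 -200.2] yaw -8.1 yaw2 -7.7 L 262.4 W 122.1
scale c [ 499.8 -416.7] yaw -3.6 yaw2 -2.9 L 149.3 W 157.5
sq c [530.3  15.6] yaw 0.8 yaw2 2.3 L 56.6 W 51.3
lg c [516.  12.] yaw 1.5 yaw2 0.1 L 229.4 W 41.4
pkt c [546.7 219.5] yaw 1.9 yaw2 1.9 L 47.1 W 86.5
```

```bash
python3 - <<'E'
from h import *
bs=[(530,15.5,2,54,54,122,172),(516,12,1.5,230,42,82,122),(522,2,-4,120,62,24,82),(516,5,3,180,68,0,24)]
overlay("top","top0","ovT",bs,(240,150,330,290),5)
overlay("scene","scene0","ovS",bs,(200,150,340,270),5)
E
```

```text
(no output)
```

View pics/ovT.png

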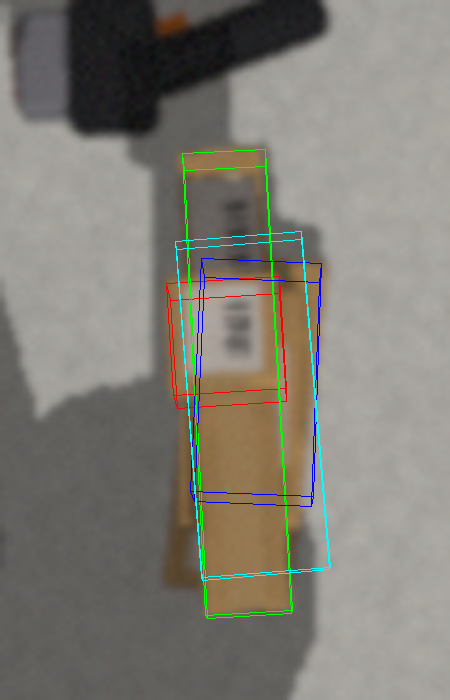

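View pics/ovS.png

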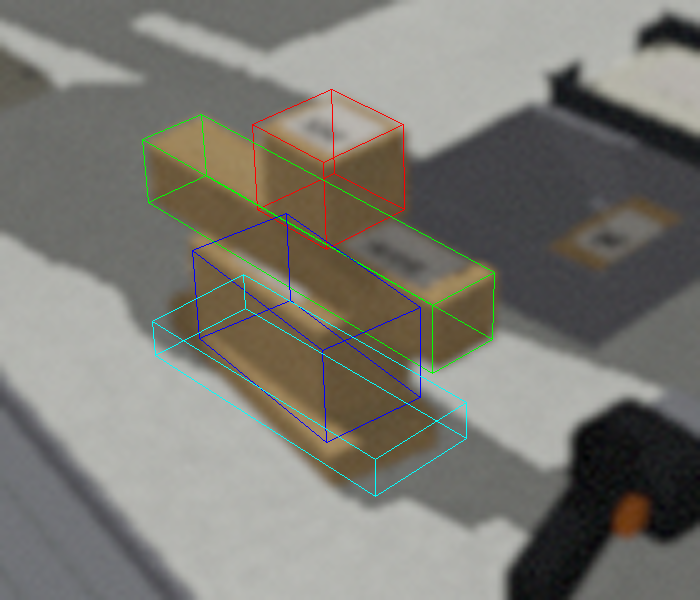

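```bash
python3 - <<'E'
from h import *
mv((530,15.5,250),92)
E
```

```text
tcp [170.1 574.9 230.5] rot [-1.80e+02  1.00e-01  7.35e+01] f [ 0.   0.2 -0. ] gap 85.6 t 0.15
rows total tool xyz (units) [-21.72  25.19  -0.95] turn -4.03
```

```bash
python3 -m pendant '[[[-0.6,0.75,-0.1,-0.4],[-0.6,0.75,-0.1,-0.4],[-0.6,0.75,-0.1,-0.4],[-0.6,0.75,-0.1,-0.4],[-0.6,0.75,-0.1,-0.4],[-0.6,0.75,-0.1,-0.4],[-0.6,0.75,-0.1,-0.4],[-0.6,0.75,-0.1,-0.4],[-0.6,0.75,-0.1,-0.4],[-0.6,0.75,-0.1,-0.4]]]' 1 30
python3 - <<'E'
from h import *
mv((530,15.5,250),92)
E
```

```text
time: 0.98
tool_pos: [301.9, 430.0, 246.1]
tcp_rot: [-179.6, 0.4, 93.0]
ft_force: [-0.3, 0.6, -0.1]
finger_gap: 85.2
tcp [301.9 430.  246.1] rot [-179.6    0.4   93. ] f [-0.3  0.6 -0.1] gap 85.2 t 0.98
rows total tool xyz (units) [-21.3   10.29  -0.09] turn 0.22
```

```bash
python3 -m pendant '[[[-1,0.5,0,0],[-1,0.5,0,0],[-1,0.5,0,0],[-1,0.5,0,0],[-1,0.5,0,0],[-1,0.5,0,0],[-1,0.5,0,0],[-1,0.5,0,0],[-1,0.5,0,0],[-1,0.5,0,0]]]'
python3 - <<'E'
from h import *
mv((530,15.5,250),92)
E
```

```text
time: 1.82
tool_pos: [416.5, 226.0, 244.7]
tcp_rot: [-179.5, 0.5, 93.3]
ft_force: [0.5, 0.3, 0.1]
finger_gap: 85.7
tcp [416.5 226.  244.7] rot [-179.5    0.5   93.3] f [0.5 0.3 0.1] gap 85.7 t 1.82
rows total tool xyz (units) [-10.83   5.07  -0.21] turn 0.27
```

```bash
python3 -m pendant '[[[-1,0.5,0,0],[-1,0.5,0,0],[-1,0.5,0,0],[-1,0.5,0,0],[-1,0.5,0,0],[-1,0.5,0,0],[-1,0.5,0,0],[-1,0.5,0,0],[-1,0.5,0,0],[-1,0.5,0,0]]]'
python3 - <<'E'
from h import *
mv((530,15.5,250),92)
st=snap("wrist","w1"); print(st["tool_pos"],w2p("wrist",box(530,15.5,2,54,54,122,172)[4:],st))
E
```

```text
time: 2.65
tool_pos: [530.0, 20.8, 242.9]
tcp_rot: [-179.2, 0.5, 93.2]
ft_force: [-0.2, 0.2, -0.3]
finger_gap: 85.5
tcp [530.   20.8 242.9] rot [-179.2    0.5   93.2] f [-0.2  0.2 -0.3] gap 85.5 t 2.65
rows total tool xyz (units) [-0.27 -0.02 -0.35] turn 0.27
[530.01189037  20.77785053 242.88612772] [[313.07483338 268.89404599]
 [230.62557911 266.9338676 ]
 [228.85713947 186.51573077]
 [317.48992606 188.54445635]]
```

View pics/w1.png

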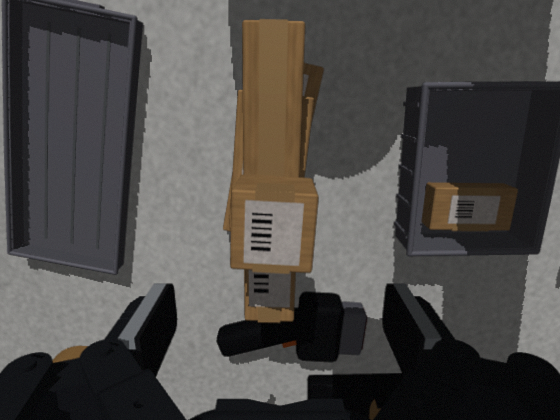

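```bash
python3 -m pendant '[[[-0.1,0,0.3,0.1],[-0.1,0,0.6,0.1],[-0.06,0,0.6,0.07],[0,0,0.6,0],[0,0,0.6,0],[0,0,0.6,0],[0,0,0.6,0],[0,0,0.6,0],[0,0,0.5,0],[0,0,0.4,0]]]'
python3 - <<'E'
from h import *
mv((529.5,15.5,132),92)
E
```

```text
time: 3.53
tool_pos: [526.3, 13.1, 120.6]
tcp_rot: [-179.0, 0.6, 91.9]
ft_force: [-0.4, -0.5, -0.4]
finger_gap: 85.3
tcp [526.3  13.1 120.6] rot [-179.     0.6   91.9] f [-0.4 -0.5 -0.4] gap 85.3 t 3.53
rows total tool xyz (units) [ 0.11  0.16 -0.57] turn -0.03
```

```bash
python3 -m pendant '[[[0.1,0.16,-0.3,0],[0,0,-0.15,0],[0,0,0,0],[0,0,0,0],[0,0,0,0],[0,0,0,0],[0,0,0,0],[0,0,0,0],[0,0,0,0],[0,0,0,0]]]'
python3 -m pendant '[[[0,0,0,0],[0,0,0,0],[0,0,0,0],[0,0,0,0],[0,0,0,0],[0,0,0,0],[0,0,0,0],[0,0,0,0],[0,0,0,0],[0,0,0,0]]]' -1 25
python3 -c "
from h import *
snap('scene','s2',(180,100,340,270),4)"
```

```text
time: 4.37
tool_pos: [530.5, 16.1, 131.0]
tcp_rot: [-179.1, 0.6, 91.9]
ft_force: [0.1, -0.5, 0.1]
finger_gap: 85.5
time: 5.2
tool_pos: [530.6, 16.0, 131.2]
tcp_rot: [-179.1, 0.6, 91.9]
ft_force: [0.8, 0.1, 0.7]
finger_gap: 54.5
```

View pics/s2.png

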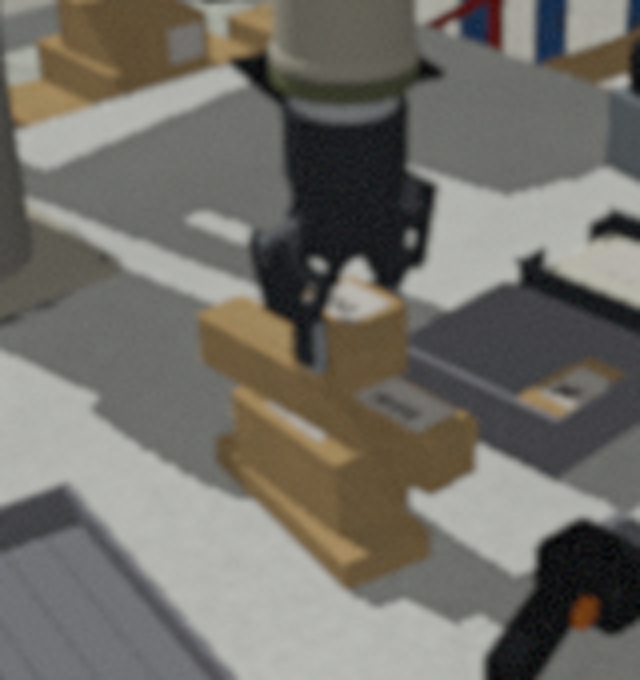

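```bash
python3 -m pendant '[[[0,0,-0.2,0],[0,0,-0.5,0],[0,0,-0.5,0],[0,0,-0.5,0],[0,0,-0.5,0],[0,0,-0.4,0],[0,0,-0.2,0],[0,0,0,0],[0,0,0,0],[0,0,0,0]]]'
python3 - <<'E'
from h import *
mv((477,209,190),94)
E
```

```text
time: 6.08
tool_pos: [531.9, 16.7, 194.7]
tcp_rot: [-179.2, 0.6, 91.9]
ft_force: [0.2, 0.2, -2.2]
finger_gap: 54.3
tcp [531.9  16.7 194.7] rot [-179.2    0.6   91.9] f [ 0.2  0.2 -2.2] gap 54.3 t 6.08
rows total tool xyz (units) [ 9.7  -2.42  0.16] turn -0.45
```

```bash
python3 -m pendant '[[[0.5,-0.1,0,-0.05],[1,-0.25,0,-0.05],[1,-0.25,0,-0.05],[1,-0.25,0,-0.05],[1,-0.25,0,-0.05],[1,-0.25,0,-0.05],[1,-0.25,0,-0.05],[1,-0.25,0,-0.05],[1,-0.25,0,-0.05],[0.7,-0.2,0,0]]]'
python3 - <<'E'
from h import *
mv((477,209,190),94)
E
```

```text
time: 6.92
tool_pos: [468.3, 207.5, 186.3]
tcp_rot: [-178.5, 0.6, 93.9]
ft_force: [-0.8, 0.3, -1.2]
finger_gap: 54.5
tcp [468.3 207.5 186.3] rot [-178.5    0.6   93.9] f [-0.8  0.3 -1.2] gap 54.5 t 6.92
rows total tool xyz (units) [ 0.05  0.44 -0.19] turn -0.03
```

```bash
python3 -m pendant '[[[0.05,0.3,0,0],[0,0.1,0.3,0],[0,0,0.6,0],[0,0,0.6,0],[0,0,0.6,0],[0,0,0.6,0],[0,0,0.6,0],[0,0,0.5,0],[0,0,0.3,0],[0,0,0,0]]]'
python3 - <<'E'
from h import *
mv((477,209,15),94)
st=snap("wrist","w2")
snap("top","t2",(160,170,280,280),5)
E
```

```text
time: 7.75
tool_pos: [468.1, 206.8, 88.6]
tcp_rot: [-177.8, 0.7, 93.9]
ft_force: [-0.9, 0.2, -1.6]
finger_gap: 54.3
tcp [468.1 206.8  88.6] rot [-177.8    0.7   93.9] f [-0.9  0.2 -1.6] gap 54.3 t 7.75
rows total tool xyz (units) [0.13 0.59 3.66] turn -0.03
```

View pics/w2.png

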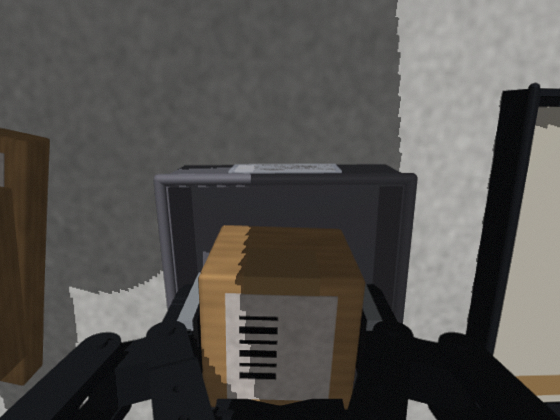

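View pics/t2.png

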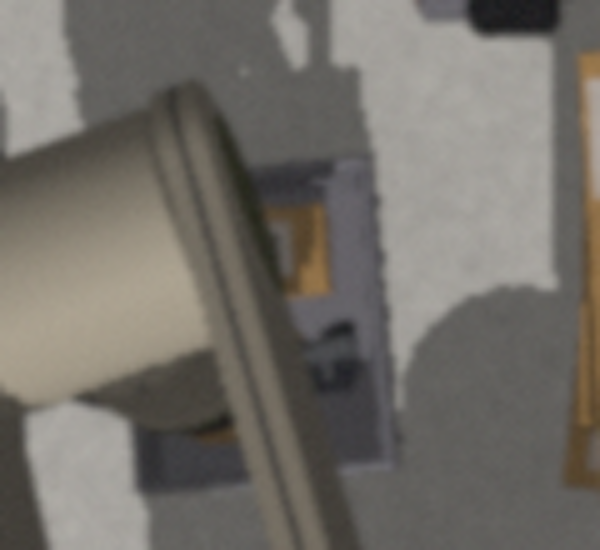

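```bash
python3 -m pendant '[[[0.1,0.3,0,0],[0,0.3,0,0],[0,0.1,0,0],[0,0,0.3,0],[0,0,0.4,0],[0,0,0.4,0],[0,0,0.4,0],[0,0,0.3,0],[0,0,0.2,0],[0,0,0,0]]]'
python3 - <<'E'
from h import *
mv((477,209,15),94)
E
```

```text
time: 8.68
tool_pos: [485.8, 210.8, 48.7]
tcp_rot: [-178.3, 0.6, 93.9]
ft_force: [-0.1, -0.6, -1.7]
finger_gap: 54.3
tcp [485.8 210.8  48.7] rot [-178.3    0.6   93.9] f [-0.1 -0.6 -1.7] gap 54.3 t 8.68
rows total tool xyz (units) [-0.04 -0.39  1.7 ] turn -0.03
```

```bash
python3 -m pendant '[[[0,-0.15,0,0],[0,-0.15,0,0],[0,0,0.2,0],[0,0,0.3,0],[0,0,0.3,0],[0,0,0.2,0],[0,0,0.1,0],[0,0,0.1,0],[0,0,0,0],[0,0,0,0]]]'
python3 - <<'E'
from h import *
mv((477,209,14),94)
E
```

```text
time: 9.52
tool_pos: [478.1, 210.1, 22.3]
tcp_rot: [-178.3, 0.6, 93.9]
ft_force: [-0.2, 0.8, -1.6]
finger_gap: 54.1
tcp [478.1 210.1  22.3] rot [-178.3    0.6   93.9] f [-0.2  0.8 -1.6] gap 54.1 t 9.52
rows total tool xyz (units) [-0.05 -0.05  0.42] turn -0.02
```

```bash
python3 -m pendant '[[[0,0,0.1,0],[0,0,0.1,0],[0,0,0.07,0],[0,0,0.05,0],[0,0,0,0],[0,0,0,0],[0,0,0,0],[0,0,0,0],[0,0,0,0],[0,0,0,0]]]'
```

```text
time: 10.35
tool_pos: [478.8, 210.2, 16.2]
tcp_rot: [-178.4, 0.6, 93.9]
ft_force: [0.2, 0.5, -1.4]
finger_gap: 54.3
```

```bash
python3 -m pendant '[[[0,0,0.05,0],[0,0,0.05,0],[0,0,0.03,0],[0,0,0,0],[0,0,0,0],[0,0,0,0],[0,0,0,0],[0,0,0,0],[0,0,0,0],[0,0,0,0]]]'
```

```text
time: 11.18
tool_pos: [478.9, 210.3, 13.6]
tcp_rot: [-178.4, 0.6, 93.9]
ft_force: [0.2, -0.2, -0.2]
finger_gap: 54.2
```

```bash
python3 -m pendant '[[[0,0,0.03,0],[0,0,0,0],[0,0,0,0],[0,0,0,0],[0,0,0,0],[0,0,0,0],[0,0,0,0],[0,0,0,0],[0,0,0,0],[0,0,0,0]]]' 
python3 -m pendant '[[[0,0,0,0],[0,0,0,0],[0,0,0,0],[0,0,0,0],[0,0,0,0],[0,0,0,0],[0,0,0,0],[0,0,0,0],[0,0,0,0],[0,0,0,0]]]' 0.65 25
python3 -m pendant '[[[0,0,-0.1,0],[0,0,-0.4,0],[0,0,-0.7,0],[0,0,-0.9,0],[0,0,-1,0],[0,0,-1,0],[0,0,-1,0],[0,0,-1,0],[0,0,-0.7,0],[0,0,-0.3,0]]]'
python3 -c "
from h import *
snap('wrist','w3')
mv((512,12,180),92)"
```

```text
time: 12.02
tool_pos: [479.2, 210.3, 13.5]
tcp_rot: [-178.4, 0.6, 93.9]
ft_force: [-0.4, -0.4, -0.4]
finger_gap: 54.2
time: 12.85
tool_pos: [479.8, 210.6, 14.0]
tcp_rot: [-178.5, 0.6, 93.9]
ft_force: [0.6, 1.5, -0.1]
finger_gap: 70.4
time: 13.68
tool_pos: [481.4, 211.5, 164.7]
tcp_rot: [-178.3, 0.6, 93.9]
ft_force: [0.1, 0.8, -0.3]
finger_gap: 70.4
tcp [482.1 211.8 165.6] rot [-178.4    0.6   93.9] f [-0.1  0.2  1.9] gap 70.8 t 13.73
rows total tool xyz (units) [-10.08   0.8   -0.64] turn 0.41
```

View pics/w3.png

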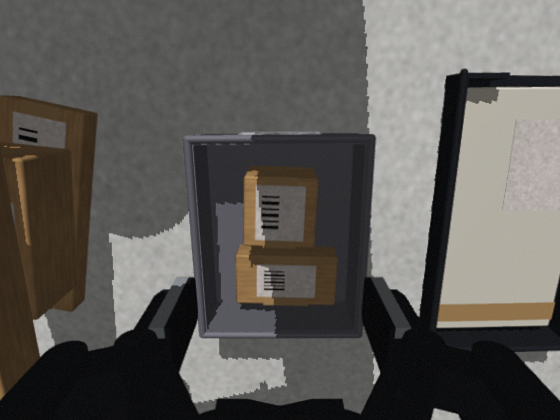

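```bash
python3 - <<'E'
from h import *
crop('w3_full','w3c',(180,120,400,350),3)
E
```

```text
(no output)
```

View pics/w3c.png

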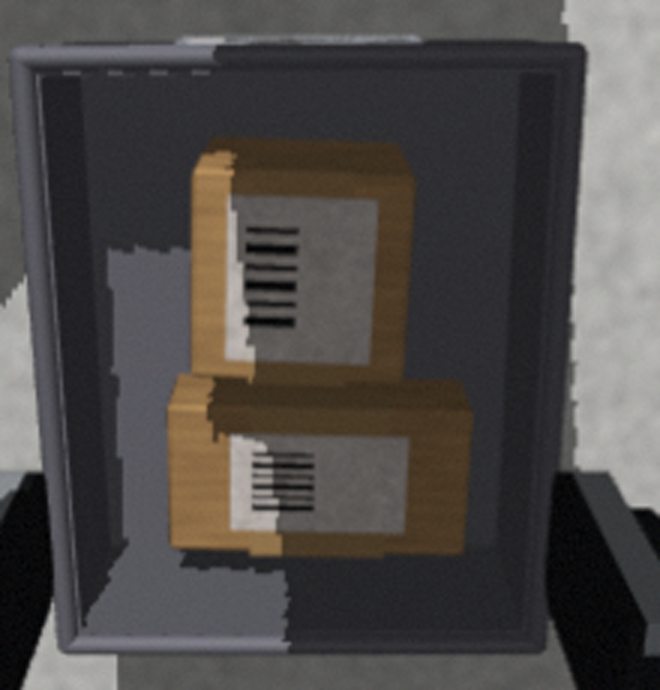

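```bash
python3 - <<'E'
from h import *
st=sense()
f=lambda p:np.array(p)/3.+[180,120]
print(p2w("wrist",f([(193,172),(413,180),(403,378),(193,372)]),54,st))
print(p2w("wrist",f([(170,405),(470,410),(463,552),(170,548)]),30,st))
print(p2w("wrist",f([(15,55),(585,52),(545,648),(65,648)]),50,st))
E
```

```text
[[457.37796959 183.4349121 ]
 [455.64096143 236.21408214]
 [506.58692376 238.69188919]
 [508.78630663 185.47494027]]
[[528.83863483 177.33185002]
 [524.29626691 261.17073474]
 [569.1878999  264.30358327]
 [574.18144732 178.79620302]]
[[432.94269288 139.70603808]
 [423.01145516 274.10770442]
 [586.21947161 286.66228935]
 [596.34735249 152.33024269]]
```

```bash
python3 -m pendant '[[[-0.4,0,-0.3,0.05],[-0.9,0.05,-0.3,0.05],[-1,0.05,-0.2,0.05],[-1,0.05,-0.1,0.05],[-1,0.1,0,0.05],[-1,0.1,0,0.05],[-1,0.1,0,0.05],[-1,0.1,0,0],[-1,0.1,0,0],[-0.8,0,0,0]]]' 0.7
python3 -c "
from h import *
snap('wrist','w4')
mv((516,12,180),92)"
```

```text
time: 14.57
tool_pos: [499.9, 21.4, 180.2]
tcp_rot: [-177.7, 0.7, 92.4]
ft_force: [-0.6, 0.6, 0.0]
finger_gap: 72.1
tcp [499.8  19.  180. ] rot [-177.7    0.8   92.4] f [ 0.7 -2.4  0.1] gap 72.9 t 14.62
rows total tool xyz (units) [-0.38  0.8  -0.03] turn 0.08
```

View pics/w4.png

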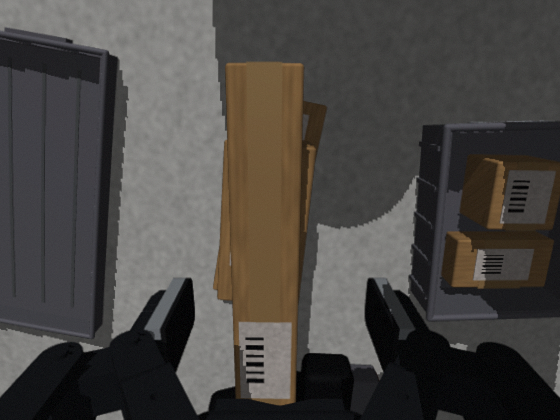

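```bash
python3 - <<'E'
from h import *
st=sense()
w=p2w("wrist",[(228,64),(302,64),(297,402),(235,400)],122,st);print(w, w.mean(0))
print(np.degrees(np.arctan2(*(w[3]+w[2]-w[0]-w[1])[::-1])))
E
```

```text
[[402.75723597 -13.20099365]
 [401.2475328   25.7741436 ]
 [619.57217337  35.18836524]
 [620.27625633  -8.06477314]] [510.96329962   9.92418551]
1.9120833621862157
```

```bash
python3 -m pendant '[[[-0.2,0.4,0,0],[-0.15,0.3,0.3,0.05],[0,0.1,0.5,0],[0,0,0.6,0],[0,0,0.6,0],[0,0,0.6,0],[0,0,0.5,0],[0,0,0.3,0],[0,0,0.2,0],[0,0,0,0]]]'
python3 -c "
from h import *
mv((516,11,87),92)"
```

```text
time: 15.45
tool_pos: [509.5, 12.6, 93.5]
tcp_rot: [-177.1, 0.7, 92.2]
ft_force: [-0.8, 0.6, 0.2]
finger_gap: 72.9
tcp [509.5  12.6  93.5] rot [-177.1    0.7   92.2] f [-0.8  0.6  0.2] gap 72.9 t 15.45
rows total tool xyz (units) [-0.09  0.34  0.31] turn 0.04
```

```bash
python3 -m pendant '[[[-0.05,0.2,0.1,0],[0,0.1,0.1,0],[0,0,0.05,0],[0,0,0,0],[0,0,0,0],[0,0,0,0],[0,0,0,0],[0,0,0,0],[0,0,0,0],[0,0,0,0]]]'
python3 -m pendant '[[[0,0,0,0],[0,0,0,0],[0,0,0,0],[0,0,0,0],[0,0,0,0],[0,0,0,0],[0,0,0,0],[0,0,0,0],[0,0,0,0],[0,0,0,0]]]' -1 40
python3 -c "
from h import *
snap('scene','s5',(180,100,340,270),4)
mv((516,12,180),92)"
```

```text
time: 16.28
tool_pos: [518.3, 11.7, 90.7]
tcp_rot: [-177.4, 0.7, 92.2]
ft_force: [-0.1, -0.3, -0.1]
finger_gap: 72.6
time: 17.12
tool_pos: [518.5, 11.7, 91.1]
tcp_rot: [-177.4, 0.7, 92.2]
ft_force: [-0.2, 0.0, -0.2]
finger_gap: 41.3
tcp [518.5  11.7  91.1] rot [-177.4    0.7   92.2] f [0.7 0.2 0.2] gap 41.8 t 17.17
rows total tool xyz (units) [-0.04 -0.33 -4.44] turn 0.04
```

View pics/s5.png

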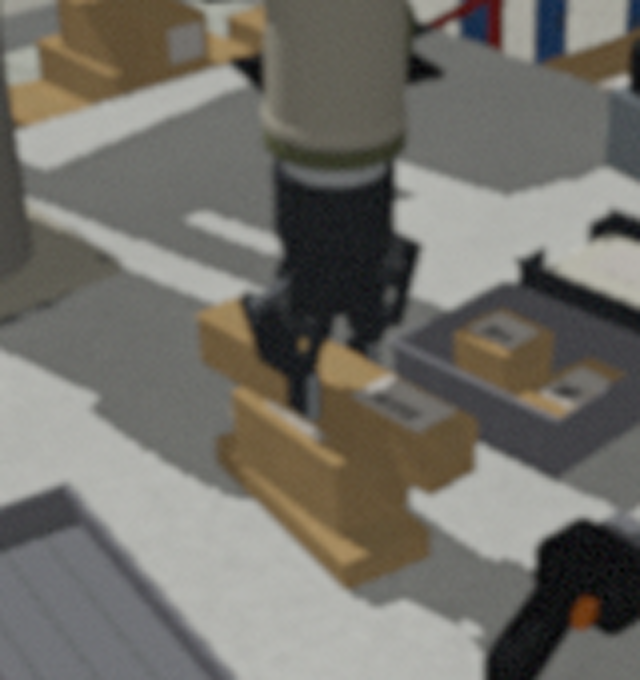

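```bash
python3 -m pendant '[[[0,0,-0.1,0],[0,0,-0.3,0],[0,0,-0.5,0],[0,0,-0.5,0],[0,0,-0.5,0],[0,0,-0.3,0],[-0.3,0,-0.1,0],[-0.6,0,0,0],[-0.8,0,0,0],[-0.8,0,0,0.2]]]'
python3 -c "
from h import *
mv((511.5,-200.2,145),82)"
```

```text
time: 18.0
tool_pos: [523.3, -38.4, 144.2]
tcp_rot: [-177.5, 0.8, 91.6]
ft_force: [0.6, -0.1, -1.9]
finger_gap: 41.4
tcp [523.3 -38.4 144.2] rot [-177.5    0.8   91.6] f [ 0.6 -0.1 -1.9] gap 41.4 t 18.0
rows total tool xyz (units) [-8.07 -0.8   0.1 ] turn 2.08
```

```bash
python3 -m pendant '[[[-0.9,-0.05,0,0.25],[-0.9,-0.05,0,0.25],[-0.9,-0.05,0,0.25],[-0.9,0,0,0.25],[-0.9,0,0,0.25],[-0.9,0,0,0.25],[-0.9,0,0,0.2],[-0.6,0,0,0.15],[-0.2,0,0,0],[0,0,0,0]]]'
python3 -c "
from h import *
mv((511.5,-200.2,145),82)
snap('wrist','w5')
"
```

```text
time: 18.83
tool_pos: [509.2, -199.2, 144.8]
tcp_rot: [-177.5, 1.3, 82.3]
ft_force: [-0.1, 0.4, -0.8]
finger_gap: 41.4
tcp [ 509.2 -199.2  144.8] rot [-177.5    1.3   82.3] f [-0.1  0.4 -0.8] gap 41.4 t 18.83
rows total tool xyz (units) [-0.03  0.12 -0.01] turn 0.06
```

View pics/w5.png

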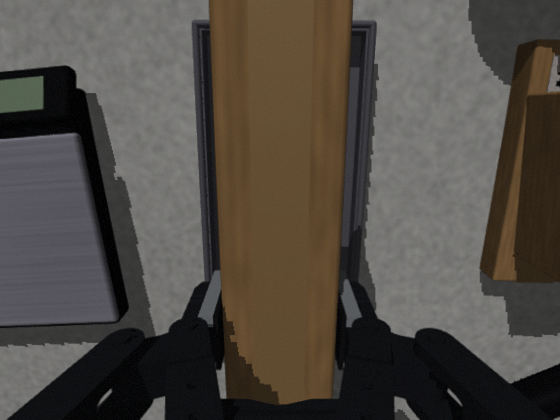

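```bash
python3 -m pendant '[[[0,0.1,0.3,0.05],[0,0,0.6,0],[0,0,0.6,0],[0,0,0.6,0],[0,0,0.6,0],[0,0,0.6,0],[0,0,0.5,0],[0,0,0.3,0],[0,0,0.1,0],[0,0,0,0]]]'
python3 -c "
from h import *
mv((512,-200.2,13),82)
snap('scene','s6',(140,200,300,310),5)
snap('top','t6',(330,160,410,290),5)
"
```

```text
time: 19.72
tool_pos: [504.9, -194.1, 47.4]
tcp_rot: [-177.1, 1.1, 82.5]
ft_force: [0.7, 0.1, -0.9]
finger_gap: 41.3
tcp [ 504.9 -194.1   47.4] rot [-177.1    1.1   82.5] f [ 0.7  0.1 -0.9] gap 41.3 t 19.72
rows total tool xyz (units) [-0.22  0.48  1.71] turn 0.1
```

View pics/s6.png

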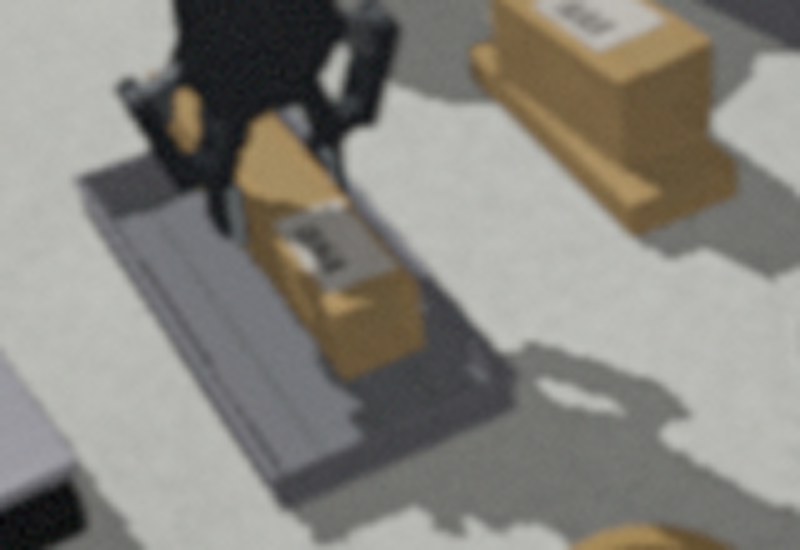

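View pics/t6.png

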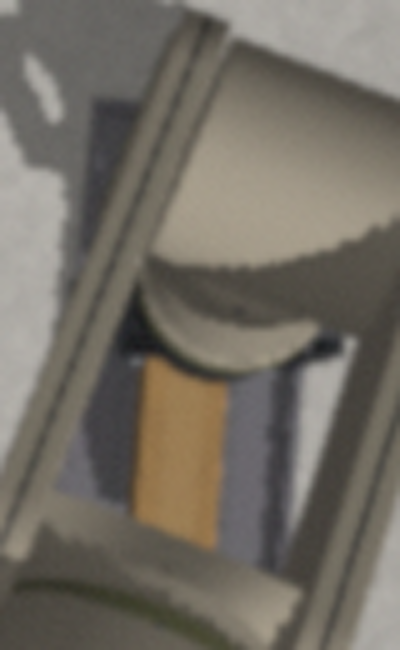

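```bash
python3 - <<'E'
from h import *
f=lambda p:np.array(p)/5.+[140,200]
print(p2w("scene",f([(345,378),(425,345)]),38.4), p2w("scene",f([(335,312),(420,277)]),78.4))
print(p2w("scene",f([(282,480),(515,375),(82,180)]),22))
E
```

```text
[[ 615.24525865 -227.16687158]
 [ 621.44487536 -187.38837503]] [[ 616.02231663 -227.57314215]
 [ 621.70505123 -185.97416601]]
[[ 635.21576658 -275.62290655]
 [ 650.42671442 -158.89999006]
 [ 377.2149038  -238.2342911 ]]
```

```bash
python3 -m pendant '[[[-0.1,0.2,0,0],[-0.12,0.18,0,0],[0,0,0,0],[0,0,0.2,0],[0,0,0.3,0],[0,0,0.3,0],[0,0,0.2,0],[0,0,0.1,0],[0,0,0,0],[0,0,0,0]]]'
python3 -c "
from h import *
mv((512,-200.2,13),82)
"
```

```text
time: 20.65
tool_pos: [514.5, -202.1, 26.9]
tcp_rot: [-177.5, 1.2, 82.4]
ft_force: [0.4, 0.0, -1.9]
finger_gap: 41.3
tcp [ 514.5 -202.1   26.9] rot [-177.5    1.2   82.4] f [ 0.4  0.  -1.9] gap 41.3 t 20.65
rows total tool xyz (units) [ 0.09 -0.11  0.7 ] turn 0.09
```

```bash
python3 -m pendant '[[[0.05,-0.1,0.1,0.05],[0,0,0.15,0],[0,0,0.15,0],[0,0,0.1,0],[0,0,0.05,0],[0,0,0.02,0],[0,0,0,0],[0,0,0,0],[0,0,0,0],[0,0,0,0]]]'
python3 -c "
from h import *
mv((512,-200.2,13),82)
"
```

```text
time: 21.48
tool_pos: [512.1, -200.9, 14.8]
tcp_rot: [-177.6, 1.2, 82.2]
ft_force: [-0.4, -0.0, -1.8]
finger_gap: 42.0
tcp [ 512.1 -200.9   14.8] rot [-177.6    1.2   82.2] f [-0.4 -0.  -1.8] gap 42.0 t 21.48
rows total tool xyz (units) [ 0.04 -0.01  0.09] turn 0.04
```

```bash
python3 -m pendant '[[[0,0,0.05,0],[0,0,0.03,0],[0,0,0,0],[0,0,0,0],[0,0,0,0],[0,0,0,0],[0,0,0,0],[0,0,0,0],[0,0,0,0],[0,0,0,0]]]'
python3 -c "
from h import *
mv((512,-200.2,13),82)
"
```

```text
time: 22.32
tool_pos: [512.4, -201.1, 13.6]
tcp_rot: [-177.6, 1.3, 82.2]
ft_force: [0.2, 0.3, -1.2]
finger_gap: 41.6
tcp [ 512.4 -201.1   13.6] rot [-177.6    1.3   82.2] f [ 0.2  0.3 -1.2] gap 41.6 t 22.32
rows total tool xyz (units) [ 0.04 -0.02  0.03] turn 0.04
```

```bash
python3 -m pendant '[[[0,0,0.05,0],[0,0,0,0],[0,0,0,0],[0,0,0,0],[0,0,0,0],[0,0,0,0],[0,0,0,0],[0,0,0,0],[0,0,0,0],[0,0,0,0]]]'
python3 -m pendant '[[[0,0,0,0],[0,0,0,0],[0,0,0,0],[0,0,0,0],[0,0,0,0],[0,0,0,0],[0,0,0,0],[0,0,0,0],[0,0,0,0],[0,0,0,0]]]' 0.4 40
python3 -m pendant '[[[0,0,-0.1,0],[0,0,-0.4,0],[0,0,-0.7,0],[0,0,-1,0],[0,0,-1,0],[0,0,-1,0],[0,0,-1,0],[0,0,-1,0],[0,0,-0.7,0],[0,0,-0.3,0]]]'
python3 -c "
from h import *
snap('wrist','w7')
mv((520,4,200),92)"
```

```text
time: 23.15
tool_pos: [512.7, -201.3, 13.4]
tcp_rot: [-177.6, 1.3, 82.2]
ft_force: [0.9, 0.7, 0.1]
finger_gap: 41.6
time: 23.98
tool_pos: [513.3, -201.7, 13.8]
tcp_rot: [-177.7, 1.3, 82.2]
ft_force: [-0.7, -0.1, 0.2]
finger_gap: 60.0
time: 24.82
tool_pos: [517.8, -198.0, 166.4]
tcp_rot: [-177.5, 1.2, 82.2]
ft_force: [-0.8, 0.2, 0.2]
finger_gap: 59.8
tcp [ 518.4 -198.3  167.4] rot [-177.6    1.2   82.2] f [0.2 0.1 1.6] gap 59.5 t 24.87
rows total tool xyz (units) [ 9.99 -1.37 -1.79] turn -2.14
```

View pics/w7.png

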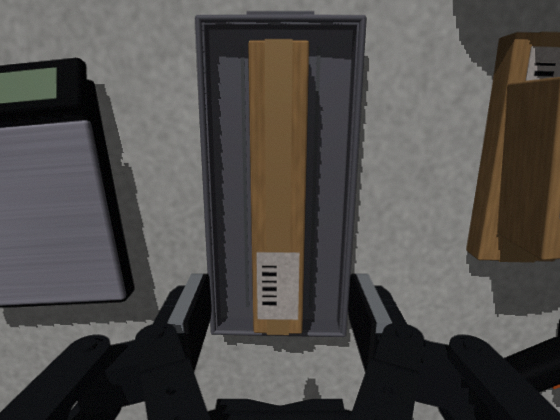

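```bash
python3 -m pendant '[[[0.4,0,-0.3,-0.2],[0.8,-0.05,-0.3,-0.25],[1,-0.05,-0.3,-0.25],[1,-0.05,-0.3,-0.25],[1,-0.05,-0.2,-0.25],[1,-0.05,0,-0.25],[1,-0.05,0,-0.25],[1,-0.05,0,-0.2],[1,0,0,-0.2],[0.6,0,0,0]]]' 1
python3 -c "
from h import *
snap('top','t8',(220,140,410,290),4)
snap('wrist','w8')
mv((520,4,200),92)"
```

```text
time: 25.7
tool_pos: [515.4, -11.6, 187.7]
tcp_rot: [-176.8, 0.6, 92.5]
ft_force: [-0.1, 0.3, -0.3]
finger_gap: 85.3
tcp [515.5 -11.8 187.7] rot [-176.8    0.6   92.5] f [-0.2 -0.3 -0.6] gap 85.3 t 25.8
rows total tool xyz (units) [ 0.77  0.23 -0.64] turn 0.1
```

View pics/w8.png

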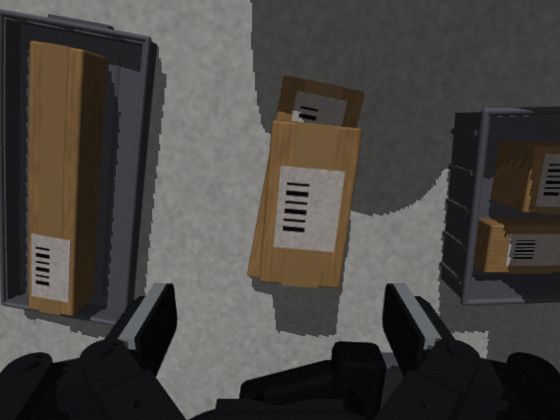

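```bash
python3 -c "
from h import *
snap('scene','s8',(140,180,300,310),5)"
```

```text
(no output)
```

View pics/s8.png

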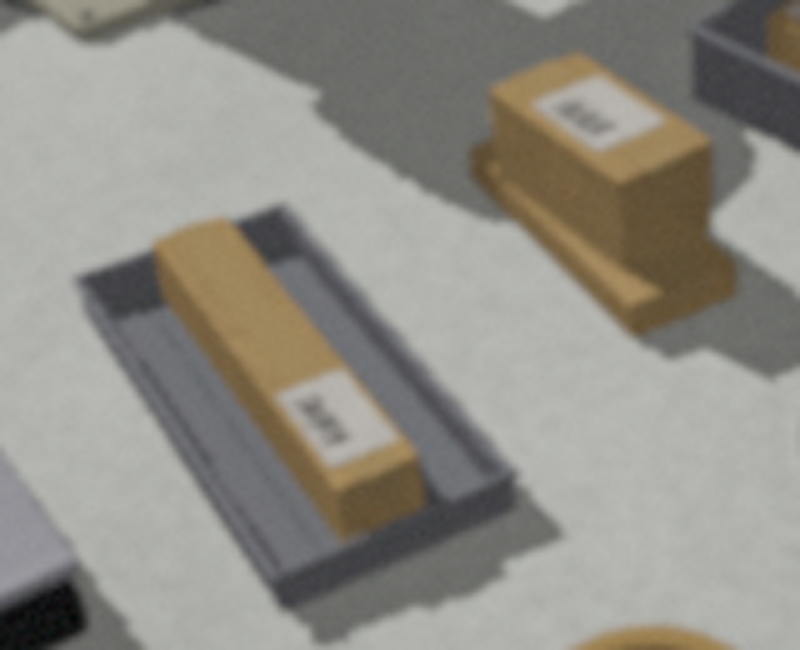

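```bash
python3 - <<'E'
from h import *
st=sense()
w=p2w("wrist",[(275,122),(361,128),(339,287),(262,282)],82,st);c=w.mean(0)
d=w[3]+w[2]-w[0]-w[1]; print(w,c,np.degrees(np.arctan2(d[1],d[0])),np.linalg.norm(d)/2)
e=w[1]+w[2]-w[0]-w[3];print(np.degrees(np.arctan2(-e[0],e[1])),np.linalg.norm(e)/2)
w=p2w("wrist",[(283,77),(364,92),(248,277)],24,st);print(w)
d=w[2]-w[0]; print(np.degrees(np.arctan2(d[1],d[0])),np.linalg.norm(d)); e=w[1]-w[0]; print(np.degrees(np.arctan2(-e[0],e[1])),np.linalg.norm(e))
E
```

```text
[[447.55654856 -20.34667575]
 [448.98667027  38.30045134]
 [568.03350951  33.40623129]
 [566.57173097 -25.71218905]] [507.78711483   6.41195446] -2.467742990909292 119.14150020180405
-1.4066965183583549 58.90052471454958
[[412.91959358 -16.51479276]
 [421.65594535  50.10647847]
 [590.39789867 -41.46106951]]
-8.00105345169154 179.22294914907954
-7.470828568881887 67.19164846377342
```

```bash
python3 - <<'E'
from h import *
bs=[(507.8,6.4,-2.2,120,62,24,82),(506.5,4.6,-7.8,180,68,0,24)]
overlay("scene","s8_full","ovS8",bs,(220,180,300,260),8)
E
```

```text
(no output)
```

View pics/ovS8.png

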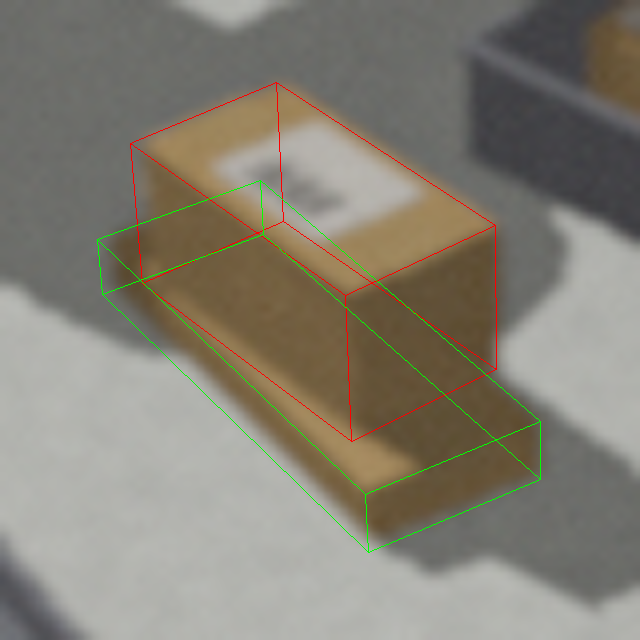

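```bash
python3 -m pendant '[[[0.3,-0.15,0,0.2],[0.3,-0.1,0,0.2],[0.2,0,0.3,0.2],[0.1,0,0.6,0.2],[0,0,0.6,0.15],[0,0,0.6,0],[0,0,0.6,0],[0,0,0.4,0],[0,0,0.2,0],[0,0,0,0]]]'
python3 -c "
from h import *
mv((508,7,38),87.8)"
```

```text
time: 26.68
tool_pos: [504.2, -2.2, 111.1]
tcp_rot: [-176.5, 1.1, 87.3]
ft_force: [0.6, -0.5, 0.0]
finger_gap: 85.3
tcp [504.2  -2.2 111.1] rot [-176.5    1.1   87.3] f [ 0.6 -0.5  0. ] gap 85.3 t 26.68
rows total tool xyz (units) [0.53 0.39 3.63] turn -0.11
```

```bash
python3 -m pendant '[[[0.25,0.2,0,0],[0.25,0.15,0,-0.1],[0,0,0.1,0],[0,0,0.1,0],[0,0,0,0],[0,0,0,0],[0,0,0,0],[0,0,0,0],[0,0,0,0],[0,0,0,0]]]'
python3 -c "
from h import *
mv((508,7,38),87.8)"
```

```text
time: 27.52
tool_pos: [514.2, 8.2, 108.4]
tcp_rot: [-176.7, 1.0, 87.8]
ft_force: [0.1, -0.3, -0.9]
finger_gap: 85.1
tcp [514.2   8.2 108.4] rot [-176.7    1.    87.8] f [ 0.1 -0.3 -0.9] gap 85.1 t 27.52
rows total tool xyz (units) [-0.01 -0.11  3.53] turn 0.0
```

```bash
python3 -m pendant '[[[0,0,0.2,0],[0,0,0.4,0],[0,0,0.5,0],[0,0,0.5,0],[0,0,0.5,0],[0,0,0.4,0],[0,0,0.3,0],[0,0,0.2,0],[0,0,0,0],[0,0,0,0]]]'
python3 -c "
from h import *
snap('scene','s9',(220,140,300,260),5)
mv((508,7,38),87.8)"
```

```text
time: 28.35
tool_pos: [508.0, 7.1, 39.4]
tcp_rot: [-176.5, 1.0, 87.8]
ft_force: [0.4, 1.0, 0.8]
finger_gap: 85.3
tcp [508.    7.1  39.5] rot [-176.5    1.    87.8] f [0.  0.2 0.6] gap 85.3 t 28.4
rows total tool xyz (units) [-0.    0.    0.08] turn -0.0
```

View pics/s9.png

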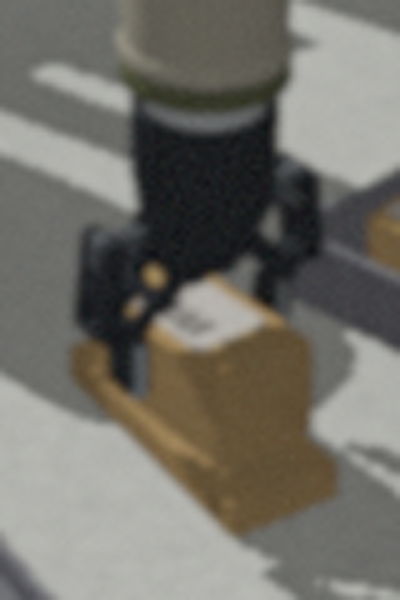

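Positioned; close on the bulky carton and lift.

```bash
python3 -m pendant '[[[0,0,0,0],[0,0,0,0],[0,0,0,0],[0,0,0,0],[0,0,0,0],[0,0,0,0],[0,0,0,0],[0,0,0,0],[0,0,0,0],[0,0,0,0]]]' -1 50
python3 -m pendant '[[[0,0,-0.05,0],[0,0,-0.1,0],[0,0,-0.3,0],[0,0,-0.5,0],[0,0,-0.5,0],[0,0,-0.5,0],[0,0,-0.5,0],[0,0,-0.3,0],[0,0,-0.1,0],[0,0,0,0]]]'
python3 -c "
from h import *
snap('scene','s10',(180,120,320,270),4)
mv((501,-416.5,115),86.8)"
```

```text
time: 29.23
tool_pos: [509.0, 7.2, 40.8]
tcp_rot: [-176.6, 1.0, 87.8]
ft_force: [0.1, -0.1, -1.7]
finger_gap: 61.4
time: 30.07
tool_pos: [513.2, 8.2, 105.3]
tcp_rot: [-176.7, 1.0, 87.8]
ft_force: [1.3, -0.0, -4.5]
finger_gap: 61.5
tcp [513.2   8.2 105.1] rot [-176.7    1.    87.8] f [ 0.5 -0.6 -3.5] gap 61.5 t 30.12
rows total tool xyz (units) [-21.25   0.2   -0.13] turn 0.22
```

View pics/s10.png

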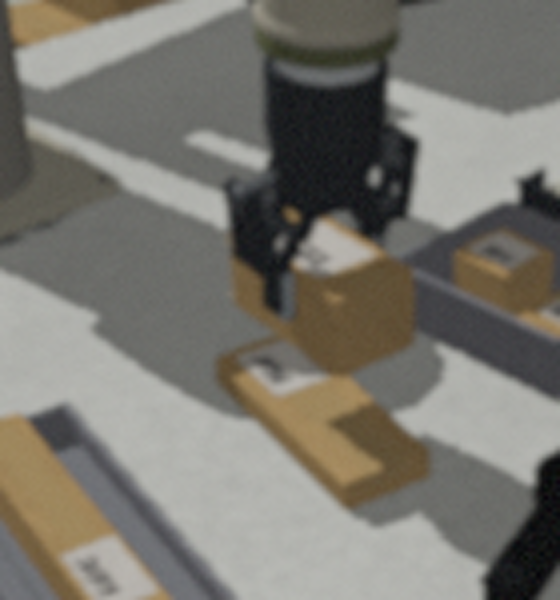

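```bash
python3 -m pendant '[[[-0.3,0,-0.2,0],[-0.6,0,-0.1,0.03],[-0.8,0,0,0.03],[-0.9,0,0,0.03],[-0.9,0,0,0.03],[-0.9,0,0,0.03],[-0.9,0,0,0.03],[-0.9,0,0,0.03],[-0.9,0,0,0],[-0.9,0,0,0]]]'
python3 -c "
from h import *
mv((501,-416.5,115),86.8)"
```

```text
time: 30.95
tool_pos: [500.6, -162.5, 110.8]
tcp_rot: [-176.2, 1.1, 87.0]
ft_force: [0.0, -0.6, -3.6]
finger_gap: 61.6
tcp [ 500.6 -162.5  110.8] rot [-176.2    1.1   87. ] f [ 0.  -0.6 -3.6] gap 61.6 t 30.95
rows total tool xyz (units) [-12.68   0.69  -0.02] turn 0.04
```

```bash
python3 -m pendant '[[[-0.9,0.05,0,0],[-0.9,0.05,0,0],[-0.9,0.05,0,0],[-0.9,0.05,0,0],[-0.9,0.05,0,0],[-0.9,0.05,0,0],[-0.9,0.05,0,0],[-0.9,0.05,0,0],[-0.9,0.05,0,0],[-0.9,0.05,0,0]]]'
python3 -c "
from h import *
mv((501,-416.5,115),86.8)"
```

```text
time: 31.78
tool_pos: [489.3, -361.0, 107.9]
tcp_rot: [-175.5, 0.9, 86.6]
ft_force: [-0.1, -0.2, -4.0]
finger_gap: 61.4
tcp [ 489.3 -361.   107.9] rot [-175.5    0.9   86.6] f [-0.1 -0.2 -4. ] gap 61.4 t 31.78
rows total tool xyz (units) [-2.74  0.72 -0.37] turn -0.04
```

```bash
python3 -m pendant '[[[-0.7,0.15,0,0],[-0.6,0.15,0,0],[-0.5,0.15,0,0],[-0.4,0.15,0,0],[-0.2,0,0,0],[0,0,0,0],[0,0,0,0],[0,0,0,0],[0,0,0,0],[0,0,0,0]]]'
python3 -c "
from h import *
mv((501,-416.5,115),86.8)
snap('wrist','w11')
snap('scene','s11',(40,170,200,350),4)"
```

```text
time: 32.62
tool_pos: [489.9, -419.2, 102.8]
tcp_rot: [-175.0, 0.6, 86.2]
ft_force: [0.5, -0.8, -5.5]
finger_gap: 61.5
tcp [ 489.9 -419.2  102.8] rot [-175.     0.6   86.2] f [ 0.5 -0.8 -5.5] gap 61.5 t 32.62
rows total tool xyz (units) [ 0.16  0.49 -0.66] turn -0.13
```

View pics/w11.png

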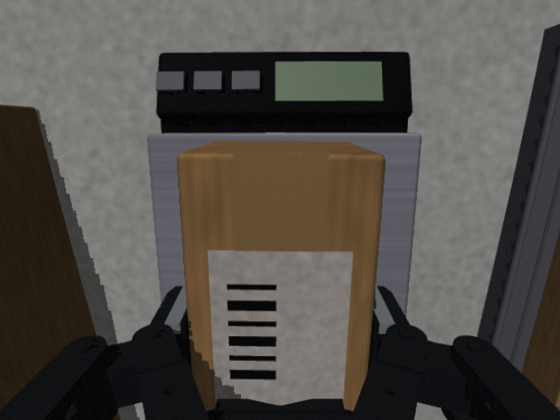

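View pics/s11.png

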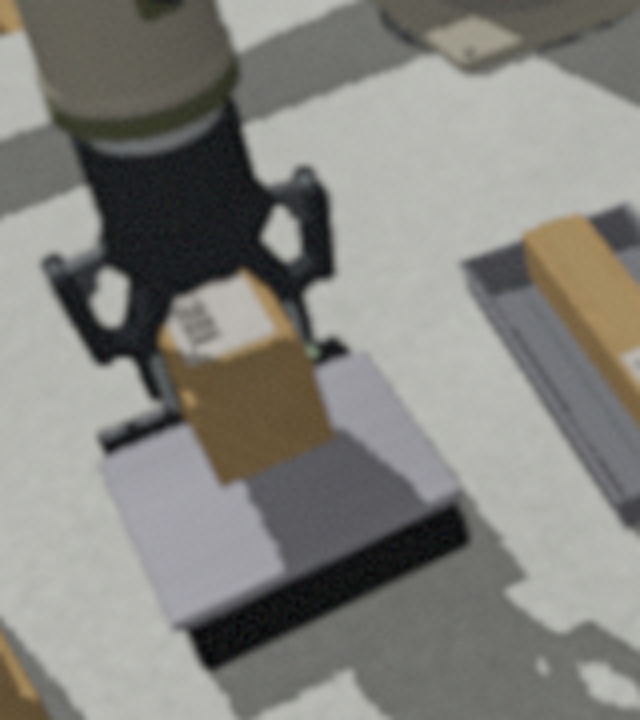

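```bash
python3 -m pendant '[[[0.06,0.25,0,-0.05],[0.06,0.2,0,-0.05],[0,0,0.1,0],[0,0,0.3,0],[0,0,0.4,0],[0,0,0.3,0],[0,0,0.2,0],[0,0,0.1,0],[0,0,0,0],[0,0,0,0]]]'
python3 -c "
from h import *
mv((501,-416.5,58),86.8)"
```

```text
time: 33.55
tool_pos: [497.3, -415.8, 69.8]
tcp_rot: [-175.0, 0.5, 86.8]
ft_force: [-0.7, -0.1, -4.6]
finger_gap: 61.8
tcp [ 497.3 -415.8   69.8] rot [-175.     0.5   86.8] f [-0.7 -0.1 -4.6] gap 61.8 t 33.55
rows total tool xyz (units) [-0.02  0.24  0.57] turn 0.0
```

```bash
python3 -m pendant '[[[0,0.12,0,0],[0,0.08,0,0],[0,0,0.1,0],[0,0,0.1,0],[0,0,0.07,0],[0,0,0.05,0],[0,0,0,0],[0,0,0,0],[0,0,0,0],[0,0,0,0]]]'
python3 -c "
from h import *
mv((501,-416.5,58),86.8)
snap('scene','s12',(40,170,200,350),4)"
```

```text
time: 34.38
tool_pos: [501.7, -416.8, 63.8]
tcp_rot: [-175.1, 0.6, 86.8]
ft_force: [0.2, 0.7, -4.0]
finger_gap: 61.5
tcp [ 501.7 -416.8   63.8] rot [-175.1    0.6   86.8] f [ 0.2  0.7 -4. ] gap 61.5 t 34.38
rows total tool xyz (units) [ 0.02 -0.01  0.29] turn -0.0
```

View pics/s12.png

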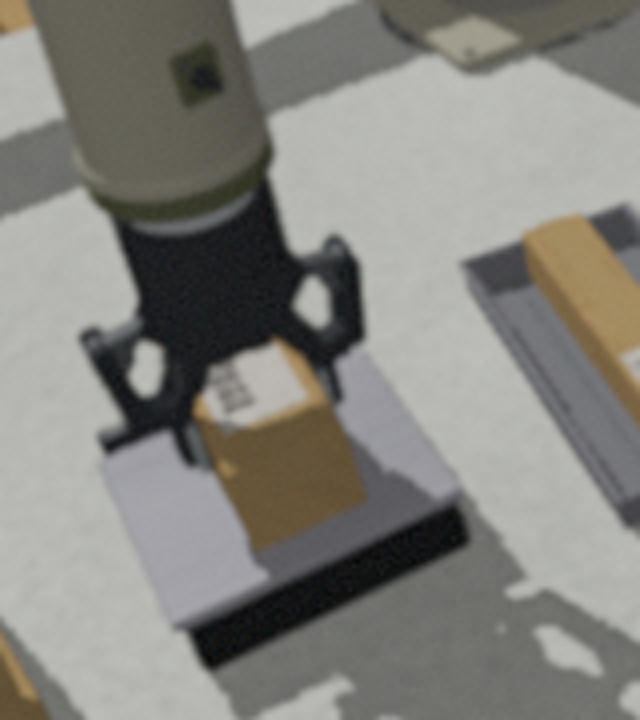

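```bash
python3 - <<'E'
from h import *
f=lambda p:np.array(p)/4.+[40,170]
a=p2w("scene",f([(178,625),(462,492)]),40); b=p2w("scene",f([(258,550),(365,498)]),46)
print(a,a.mean(0),b,b.mean(0))
print(p2w("scene",f([(102,465),(360,352)]),40))
E
```

```text
[[ 573.93677716 -497.62817699]
 [ 585.22287972 -345.01273039]] [ 579.57982844 -421.32045369] [[ 558.42556658 -447.53797717]
 [ 560.65306025 -388.57968033]] [ 559.53931342 -418.05882875]
[[ 430.81656471 -489.90215269]
 [ 437.48480212 -336.5019678 ]]
```

```bash
python3 -m pendant '[[[-0.03,0.09,0,0.1],[0,0,0.06,0],[0,0,0.05,0],[0,0,0.05,0],[0,0,0.04,0],[0,0,0,0],[0,0,0,0],[0,0,0,0],[0,0,0,0],[0,0,0,0]]]'
python3 -m pendant '[[[0,0,0.03,0],[0,0,0.03,0],[0,0,0,0],[0,0,0,0],[0,0,0,0],[0,0,0,0],[0,0,0,0],[0,0,0,0],[0,0,0,0],[0,0,0,0]]]'
```

```text
time: 35.27
tool_pos: [503.3, -417.6, 59.2]
tcp_rot: [-175.1, 0.7, 86.3]
ft_force: [0.1, 0.4, -3.6]
finger_gap: 61.3
time: 36.1
tool_pos: [503.4, -417.8, 58.3]
tcp_rot: [-175.1, 0.7, 86.3]
ft_force: [-0.2, -0.0, -3.9]
finger_gap: 61.5
```

```bash
python3 -m pendant '[[[0,0,0.04,0],[0,0,0.03,0],[0,0,0,0],[0,0,0,0],[0,0,0,0],[0,0,0,0],[0,0,0,0],[0,0,0,0],[0,0,0,0],[0,0,0,0]]]'
```

```text
time: 36.93
tool_pos: [503.6, -418.2, 58.1]
tcp_rot: [-175.1, 0.7, 86.3]
ft_force: [-1.2, 0.6, -1.5]
finger_gap: 61.2
```

```bash
python3 -m pendant '[[[0,0,0.04,0],[0,0,0.03,0],[0,0,0,0],[0,0,0,0],[0,0,0,0],[0,0,0,0],[0,0,0,0],[0,0,0,0],[0,0,0,0],[0,0,0,0]]]'
python3 -m pendant '[[[0,0,0.03,0],[0,0,0.03,0],[0,0,0,0],[0,0,0,0],[0,0,0,0],[0,0,0,0],[0,0,0,0],[0,0,0,0],[0,0,0,0],[0,0,0,0]]]'
```

```text
time: 37.77
tool_pos: [503.8, -418.4, 58.0]
tcp_rot: [-175.2, 0.8, 86.3]
ft_force: [-2.0, 0.9, -0.3]
finger_gap: 61.2
time: 38.6
tool_pos: [503.9, -418.6, 58.0]
tcp_rot: [-175.2, 0.8, 86.3]
ft_force: [-1.8, 0.9, 0.3]
finger_gap: 61.3
```

```bash
python3 -m pendant '[[[0,0,0.05,0],[0,0,0.05,0],[0,0,0.05,0],[0,0,0,0],[0,0,0,0],[0,0,0,0],[0,0,0,0],[0,0,0,0],[0,0,0,0],[0,0,0,0]]]' -1 20
python3 -m pendant '[[[0,0,0,0],[0,0,0,0],[0,0,0,0],[0,0,0,0],[0,0,0,0],[0,0,0,0],[0,0,0,0],[0,0,0,0],[0,0,0,0],[0,0,0,0]]]' 0.5 20
python3 -m pendant '[[[0,0,0,0],[0,0,0,0],[0,0,0,0],[0,0,0,0],[0,0,0,0],[0,0,0,0],[0,0,0,0],[0,0,0,0],[0,0,0,0],[0,0,0,0]]]' 1 20
python3 -c "
from h import *
snap('scene','s13',(40,170,200,350),4)"
```

```text
time: 39.43
tool_pos: [504.2, -419.1, 57.6]
tcp_rot: [-175.3, 0.8, 86.3]
ft_force: [-1.6, 1.7, 1.6]
finger_gap: 61.5
time: 40.27
tool_pos: [504.8, -420.1, 57.5]
tcp_rot: [-175.4, 0.9, 86.3]
ft_force: [-1.0, -0.2, -0.9]
finger_gap: 64.0
time: 41.1
tool_pos: [504.8, -420.1, 57.5]
tcp_rot: [-175.4, 0.9, 86.3]
ft_force: [0.1, 0.2, 0.2]
finger_gap: 85.3
```

View pics/s13.png

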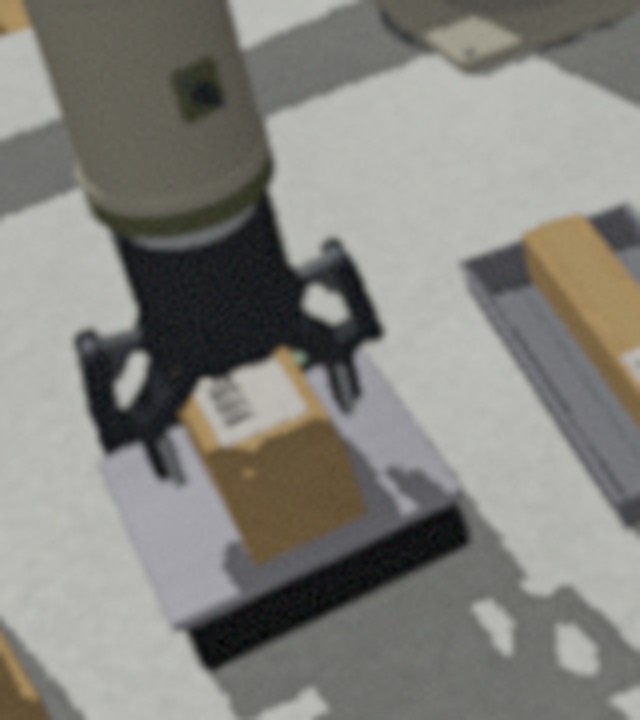

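Released and flat on the platform. Rise straight up and check its centring.

```bash
python3 -m pendant '[[[0,0,-0.1,0],[0,0,-0.4,0],[0,0,-0.7,0],[0,0,-1,0],[0,0,-1,0],[0,0,-1,0],[0,0,-1,0],[0,0,-0.8,0],[0,0,-0.5,0],[0,0,-0.2,0]]]'
python3 -c "
from h import *
snap('wrist','w14')
snap('scene','s14',(40,200,180,340),5)
mv((506,6,120),82)"
```

```text
time: 41.98
tool_pos: [516.5, -418.1, 205.5]
tcp_rot: [-175.5, 1.0, 86.3]
ft_force: [0.1, -0.5, -0.4]
finger_gap: 85.2
tcp [ 516.4 -418.1  204.3] rot [-175.4    1.    86.3] f [-0.   0.1  0.5] gap 85.5 t 42.08
rows total tool xyz (units) [21.2  -1.58  3.99] turn 0.93
```

View pics/w14.png

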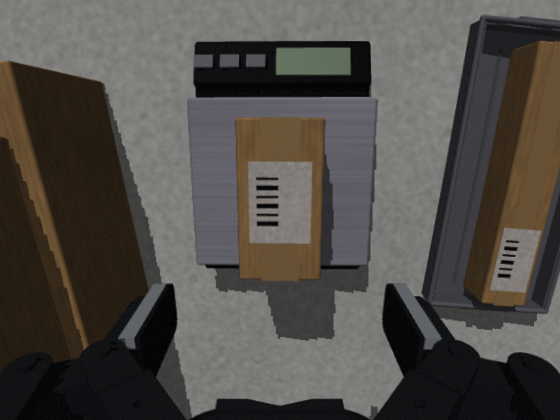

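View pics/s14.png

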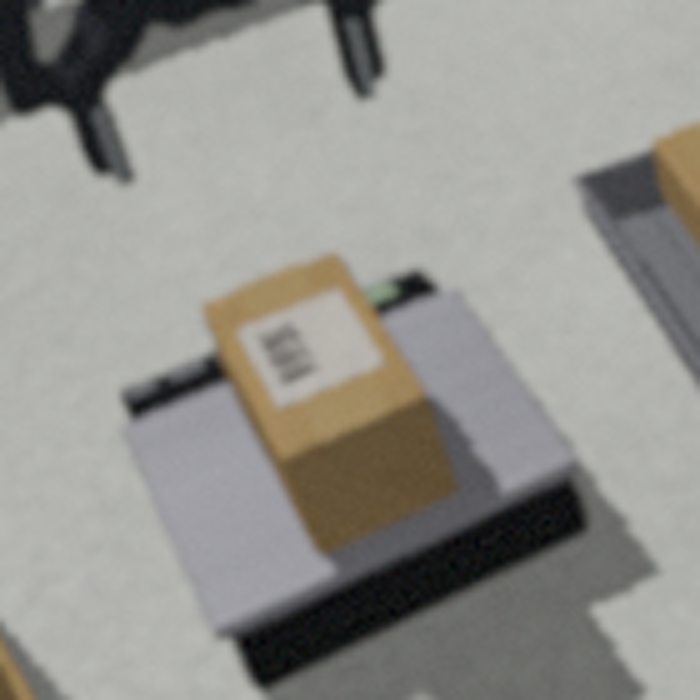

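```bash
python3 - <<'E'
from h import *
st=sense()
a=p2w("wrist",[(189,98),(377,98),(369,264),(197,264)],40,st);print("plat",a,a.mean(0))
b=p2w("wrist",[(236,119),(325,119),(320,278),(240,279)],98,st);print("deep",b,b.mean(0))
f=lambda p:np.array(p)/5.+[40,200]
a=p2w("scene",f([(222,632),(572,464),(455,290),(128,428)]),40);print(a,a.mean(0))
b=p2w("scene",f([(285,457),(430,395),(345,255),(205,305)]),98);print(b,b.mean(0))
E
```

```text
plat [[ 420.73359068 -490.28822185]
 [ 431.04555828 -334.80677857]
 [ 576.9130482  -342.42423532]
 [ 567.65503331 -501.11219455]] [ 499.08680762 -417.15785757]
deep [[ 441.59422052 -445.00698506]
 [ 445.56875405 -384.33084717]
 [ 562.06646734 -392.21885507]
 [ 559.39550811 -453.02020211]] [ 502.1562375  -418.64422235]
[[ 574.18551546 -497.92513197]
 [ 583.08087465 -346.53517291]
 [ 439.13132161 -334.66241686]
 [ 428.83096176 -489.04225089]] [ 506.30716837 -417.04124316]
[[ 563.10732292 -450.58796848]
 [ 568.33492536 -391.06645831]
 [ 456.21031683 -381.76983052]
 [ 447.60002107 -442.68255324]] [ 508.81314654 -416.52670264]
```

```bash
python3 -m pendant '[[[0.5,0,0,0.05],[1,0,0,0.05],[1,0,0,0.1],[1,0,0,0.1],[1,0,0,0.1],[1,0,0,0.1],[1,0,0,0.1],[1,0,0,0.1],[1,0,0,0.1],[1,0,0,0.1]]]'
python3 -c "
from h import *
mv((506,6,180),82)"
```

```text
time: 42.92
tool_pos: [525.9, -214.9, 183.3]
tcp_rot: [-174.1, 0.7, 81.5]
ft_force: [0.4, -0.1, 0.7]
finger_gap: 85.5
tcp [ 525.9 -214.9  183.3] rot [-174.1    0.7   81.5] f [ 0.4 -0.1  0.7] gap 85.5 t 42.92
rows total tool xyz (units) [10.78 -2.59  0.3 ] turn -0.1
```

```bash
python3 -m pendant '[[[0.5,0,0,0],[0.5,0,0,0],[0.5,0,0,0],[0.5,0,0,0],[0.5,0,0,0],[0.5,0,0,0],[0.5,0,0,0],[0.5,0,0,0],[0.5,0,0,0],[0.5,0,0,0]]]'
python3 -m pendant '[[[0.5,-0.25,0,0],[0.5,-0.25,0,0],[0.5,-0.25,0,0],[0.5,-0.25,0,0],[0.5,-0.25,0,0],[0.5,-0.25,0,0],[0.5,-0.25,0,0],[0.5,-0.25,0,0],[0.4,-0.2,0,0],[0.2,-0.1,0,0]]]'
python3 -c "
from h import *
mv((506,6,180),82)"
```

```text
time: 43.75
tool_pos: [538.5, -104.6, 176.8]
tcp_rot: [-173.6, 0.5, 81.5]
ft_force: [0.3, -0.1, -0.1]
finger_gap: 85.6
time: 44.58
tool_pos: [503.1, 5.2, 181.9]
tcp_rot: [-173.7, 0.5, 81.6]
ft_force: [-0.4, 0.0, 0.5]
finger_gap: 85.4
tcp [503.1   5.2 181.9] rot [-173.7    0.5   81.6] f [-0.4  0.   0.5] gap 85.4 t 44.58
rows total tool xyz (units) [0.06 0.15 0.08] turn -0.08
```

```bash
python3 -m pendant '[[[0,0.3,0,0],[0,0.3,0,0],[0,0.3,0,0],[0,0.3,0,0],[0,0,0,0],[0,0,0,0],[0,0,0,0],[0,0,0,0],[0,0,0,0],[0,0,0,0]]]'
python3 -m pendant '[[[0,-0.3,0,0],[0,-0.3,0,0],[0,-0.3,0,0],[0,-0.3,0,0],[0,0,0,0],[0,0,0,0],[0,0,0,0],[0,0,0,0],[0,0,0,0],[0,0,0,0]]]'
```

```text
time: 45.42
tool_pos: [529.9, 0.2, 178.3]
tcp_rot: [-173.7, 0.6, 81.5]
ft_force: [-0.9, -0.1, 0.2]
finger_gap: 85.2
time: 46.25
tool_pos: [503.1, 4.4, 181.9]
tcp_rot: [-173.7, 0.6, 81.6]
ft_force: [-0.3, 0.3, -0.2]
finger_gap: 85.6
```

```bash
python3 -c "
from h import *
st=snap('wrist','w15')
snap('scene','s15',(220,170,320,270),6)
mv((506,6,180),82)"
```

```text
tcp [503.1   4.4 181.9] rot [-173.7    0.6   81.6] f [-0.  -0.1  0.3] gap 85.1 t 46.35
rows total tool xyz (units) [0.1  0.14 0.08] turn -0.09
```

View pics/w15.png

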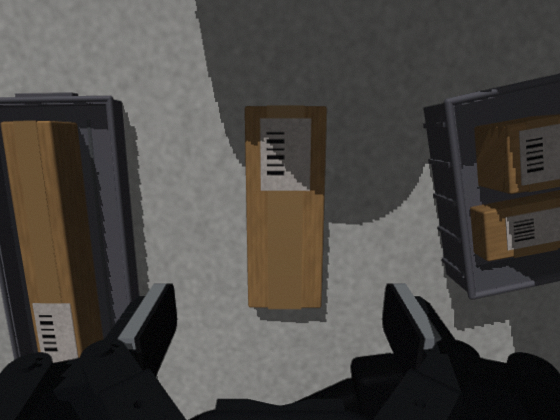

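View pics/s15.png

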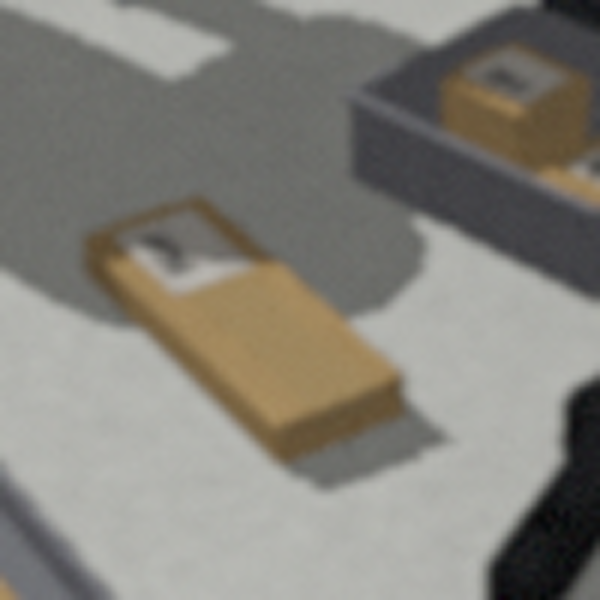

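```bash
python3 - <<'E'
from h import *
st=sense()
def rep(w):
    c=w.mean(0);d=w[3]+w[2]-w[0]-w[1]; e=w[1]+w[2]-w[0]-w[3]
    print(c,np.degrees(np.arctan2(d[1],d[0])),np.linalg.norm(d)/2,np.degrees(np.arctan2(-e[0],e[1])),np.linalg.norm(e)/2)
rep(p2w("wrist",[(246,107),(327,107),(321,307),(249,306)],24,st))
f=lambda p:np.array(p)/6.+[220,170]
rep(p2w("scene",f([(93,245),(200,200),(400,380),(278,430)]),24))
E
python3 - <<'E'
from h import *
bs=[(507,7,-8,180,68,0,24)]
overlay("scene","s15_full","ovS15",bs,(220,170,320,270),6)
E
```

```text
[504.42315952   8.02807997] -8.654596322613413 177.50784993169427 -8.757312787241466 66.5714748780924
[513.06372217   4.39441135] -9.005493405739209 172.81917367229377 -5.852691666730643 62.571981693516626
```

View pics/ovS15.png

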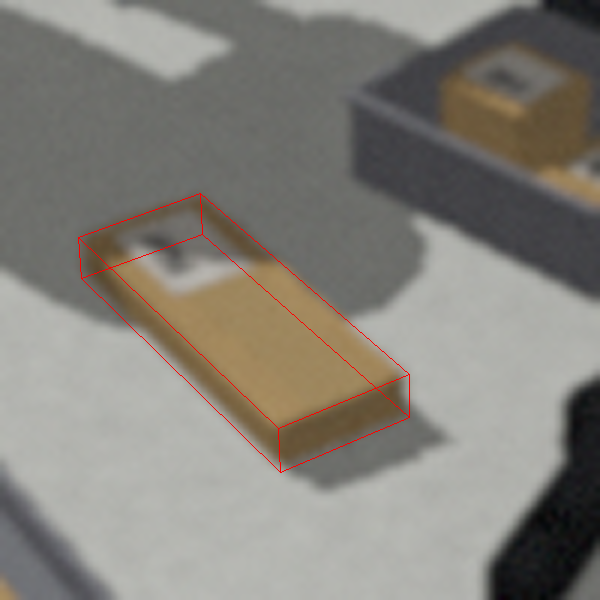

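```bash
python3 -m pendant '[[[0.15,0.15,0.2,0],[0,0.1,0.5,0],[0,0.1,0.6,0],[0,0,0.6,0],[0,0,0.6,0],[0,0,0.6,0],[0,0,0.6,0],[0,0,0.5,0],[0,0,0.3,0],[0,0,0.1,0]]]'
python3 -c "
from h import *
mv((506,7.5,0),81.5)"
```

```text
time: 47.18
tool_pos: [497.1, 7.4, 75.6]
tcp_rot: [-173.3, 0.6, 81.6]
ft_force: [-0.7, 0.1, -0.1]
finger_gap: 85.4
tcp [497.1   7.4  75.6] rot [-173.3    0.6   81.6] f [-0.7  0.1 -0.1] gap 85.4 t 47.18
rows total tool xyz (units) [0.11 0.88 3.7 ] turn 0.02
```

```bash
python3 -m pendant '[[[0.05,0.3,0,0],[0.03,0.3,0.1,0],[0,0.2,0.3,0],[0,0,0.4,0],[0,0,0.4,0],[0,0,0.4,0],[0,0,0.4,0],[0,0,0.3,0],[0,0,0.15,0],[0,0,0,0]]]'
python3 -c "
from h import *
mv((506,7.5,0),81.5)"
```

```text
time: 48.02
tool_pos: [509.3, 6.9, 19.7]
tcp_rot: [-173.4, 0.6, 81.6]
ft_force: [0.5, 1.1, 0.0]
finger_gap: 85.7
tcp [509.3   6.9  19.7] rot [-173.4    0.6   81.6] f [0.5 1.1 0. ] gap 85.7 t 48.02
rows total tool xyz (units) [ 0.02 -0.05  1.  ] turn 0.02
```

```bash
python3 -m pendant '[[[0.02,0,0.1,0],[0,0,0.2,0],[0,0,0.2,0],[0,0,0.2,0],[0,0,0.1,0],[0,0,0.05,0],[0,0,0,0],[0,0,0,0],[0,0,0,0],[0,0,0,0]]]'
python3 -c "
from h import *
mv((506,7.5,0),81.5)
snap('scene','s16',(210,120,320,270),5)"
```

```text
time: 48.85
tool_pos: [507.9, 7.4, 2.0]
tcp_rot: [-173.5, 0.6, 81.6]
ft_force: [-0.2, -0.1, -0.3]
finger_gap: 85.6
tcp [507.9   7.4   2. ] rot [-173.5    0.6   81.6] f [-0.2 -0.1 -0.3] gap 85.6 t 48.85
rows total tool xyz (units) [-0.01 -0.08  0.11] turn 0.02
```

View pics/s16.png

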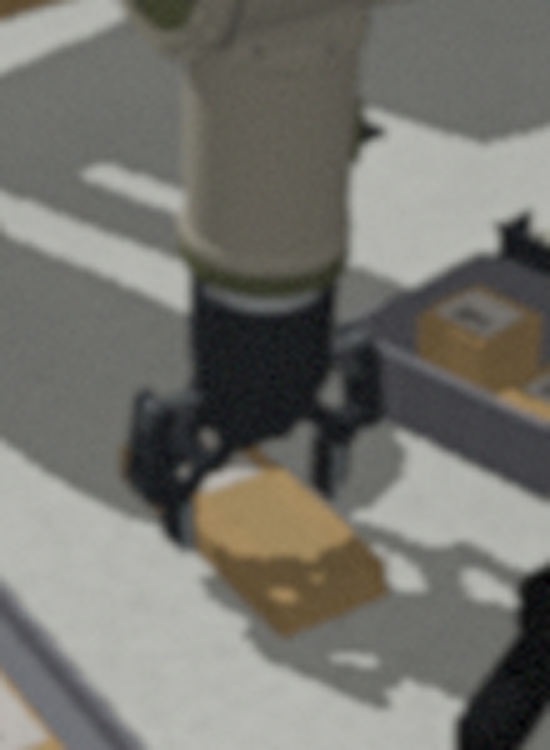

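```bash
python3 -m pendant '[[[0,0,0.06,0],[0,0,0.05,0],[0,0,0,0],[0,0,0,0],[0,0,0,0],[0,0,0,0],[0,0,0,0],[0,0,0,0],[0,0,0,0],[0,0,0,0]]]'
python3 -m pendant '[[[0,0,0,0],[0,0,0,0],[0,0,0,0],[0,0,0,0],[0,0,0,0],[0,0,0,0],[0,0,0,0],[0,0,0,0],[0,0,0,0],[0,0,0,0]]]' -1 45
python3 -c "
from h import *
snap('scene','s17',(210,120,320,270),5)"
```

```text
time: 49.73
tool_pos: [508.1, 7.4, 0.1]
tcp_rot: [-173.5, 0.6, 81.6]
ft_force: [-0.2, -0.3, -0.2]
finger_gap: 85.4
time: 50.57
tool_pos: [508.4, 7.4, 0.5]
tcp_rot: [-173.6, 0.6, 81.6]
ft_force: [-0.5, -0.8, 0.6]
finger_gap: 66.9
```

View pics/s17.png

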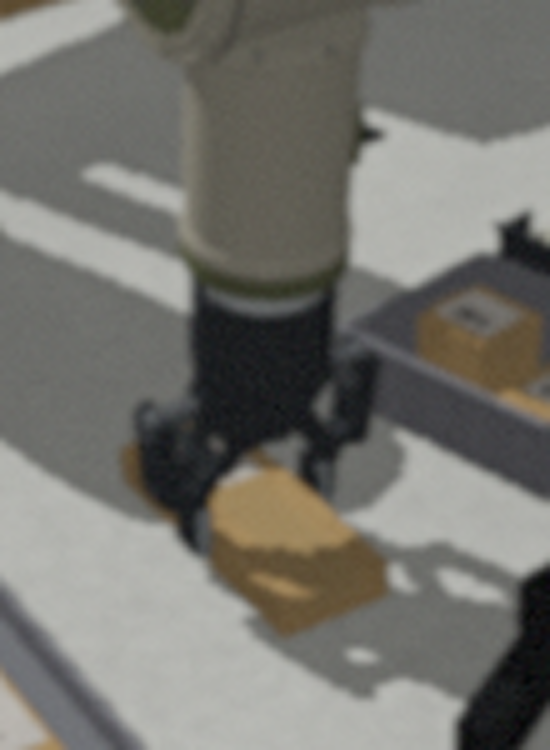

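```bash
python3 -m pendant '[[[0,0,-0.05,0],[0,0,-0.2,0],[0,0,-0.4,0],[0,0,-0.6,0],[0,0,-0.8,0],[0,0,-0.9,0],[0,0,-0.9,0],[0,0,-0.9,0],[0,0,-0.8,0],[0,0,-0.4,0]]]'
python3 -c "
from h import *
snap('scene','s18',(180,90,340,250),5)
mv((485,409,140),94.5)"
```

```text
time: 51.45
tool_pos: [520.4, 6.8, 127.8]
tcp_rot: [-173.3, 0.6, 81.6]
ft_force: [1.5, 0.4, -0.6]
finger_gap: 67.1
tcp [521.5   6.7 129.1] rot [-173.5    0.6   81.6] f [2.1 0.3 0.8] gap 66.9 t 51.5
rows total tool xyz (units) [19.63 -4.8  -0.2 ] turn -2.82
```

View pics/s18.png

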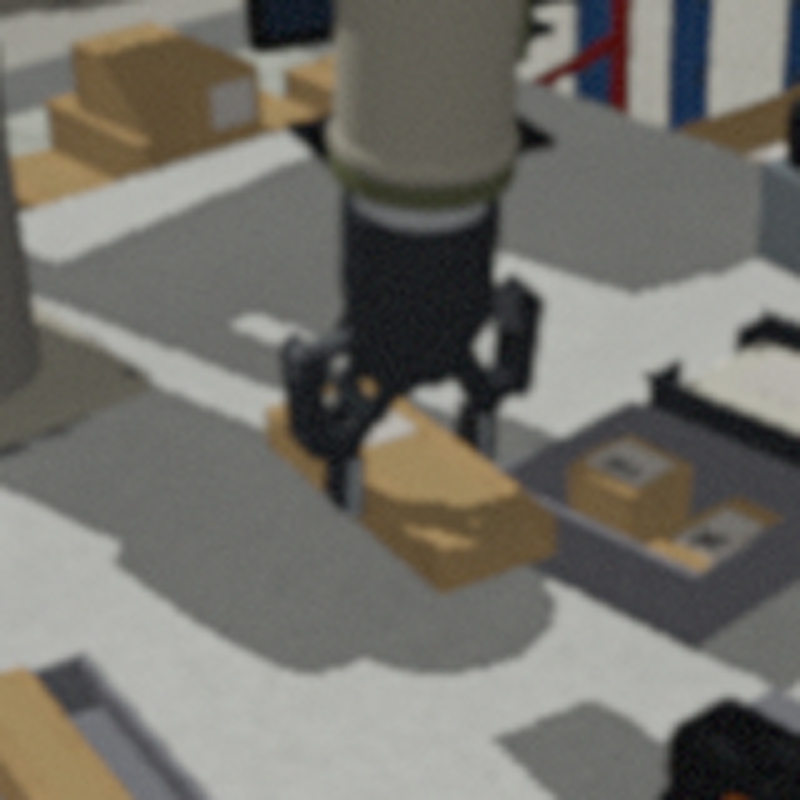

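```bash
python3 -m pendant '[[[0.2,-0.05,-0.1,-0.1],[0.4,-0.1,-0.1,-0.15],[0.6,-0.12,-0.1,-0.15],[0.7,-0.12,-0.05,-0.15],[0.7,-0.12,-0.05,-0.15],[0.7,-0.12,-0.05,-0.15],[0.7,-0.12,-0.05,-0.15],[0.7,-0.12,-0.05,-0.15],[0.7,-0.12,-0.05,-0.15],[0.7,-0.12,-0.05,-0.15]]]'
python3 -c "
from h import *
mv((485,409,140),94.5)"
```

```text
time: 52.33
tool_pos: [504.1, 141.0, 138.1]
tcp_rot: [-172.7, -0.2, 88.8]
ft_force: [0.1, 0.9, -1.6]
finger_gap: 66.8
tcp [504.1 141.  138.1] rot [-172.7   -0.2   88.8] f [ 0.1  0.9 -1.6] gap 66.8 t 52.33
rows total tool xyz (units) [13.38 -1.23  0.12] turn -1.25
```

```bash
python3 -m pendant '[[[0.65,-0.05,-0.05,-0.1],[0.65,-0.05,-0.05,-0.12],[0.65,-0.05,-0.05,-0.12],[0.65,-0.05,-0.05,-0.12],[0.65,-0.05,-0.05,-0.12],[0.65,-0.05,-0.05,-0.12],[0.65,-0.03,-0.05,-0.12],[0.65,0,-0.05,-0.12],[0.65,0,-0.05,-0.12],[0.65,0,-0.05,-0.1]]]'
python3 -m pendant '[[[0.65,0,-0.05,0],[0.65,0,-0.05,0],[0.65,0,-0.05,0],[0.65,0,-0.05,0],[0.65,0,-0.05,0],[0.65,0,-0.05,0],[0.65,0,-0.05,0],[0.5,0,-0.05,0],[0.3,0,0,0],[0.1,0,0,0]]]'
python3 -c "
from h import *
mv((485,409,140),94.5)
snap('wrist','w19')
snap('scene','s19',(270,90,410,220),5)"
```

```text
time: 53.17
tool_pos: [481.5, 287.4, 140.1]
tcp_rot: [-171.5, -0.9, 95.2]
ft_force: [0.8, -0.0, -0.5]
finger_gap: 66.9
time: 54.0
tool_pos: [471.0, 410.8, 150.7]
tcp_rot: [-171.5, -1.0, 95.3]
ft_force: [-0.5, 0.5, -1.9]
finger_gap: 67.0
tcp [471.  410.8 150.7] rot [-171.5   -1.    95.3] f [-0.5  0.5 -1.9] gap 67.0 t 54.0
rows total tool xyz (units) [-0.16  0.76  0.42] turn 0.18
```

View pics/w19.png

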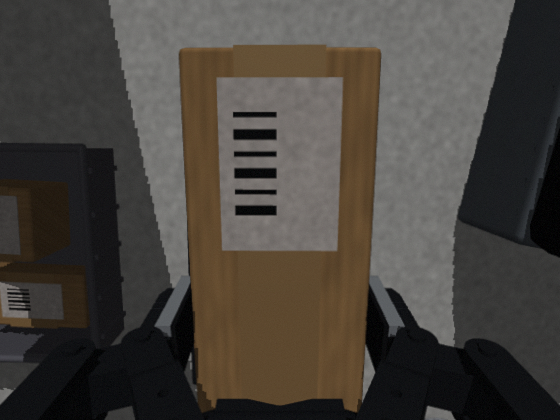

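View pics/s19.png

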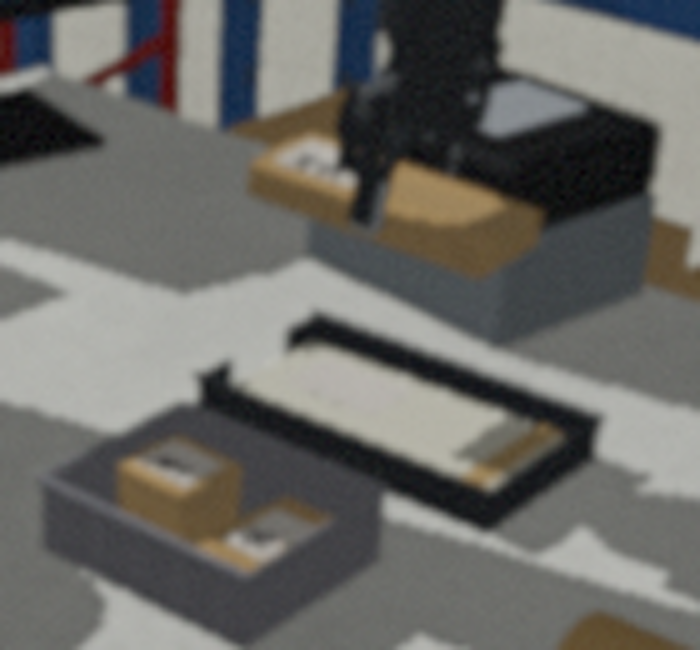

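```bash
python3 -m pendant '[[[-0.1,0.3,0.1,0.1],[-0.05,0.3,0.3,0.08],[0,0.3,0.5,0],[0,0.2,0.5,0],[0,0.1,0.5,0],[0,0,0.5,0],[0,0,0.5,0],[0,0,0.4,0],[0,0,0.3,0],[0,0,0.1,0]]]'
python3 -c "
from h import *
mv((485,409,17),94.5)"
```

```text
time: 54.93
tool_pos: [485.5, 404.3, 62.6]
tcp_rot: [-171.3, -0.6, 94.1]
ft_force: [0.0, 0.5, -1.9]
finger_gap: 67.0
tcp [485.5 404.3  62.6] rot [-171.3   -0.6   94.1] f [ 0.   0.5 -1.9] gap 67.0 t 54.93
rows total tool xyz (units) [0.21 0.34 2.26] turn -0.08
```

```bash
python3 -m pendant '[[[0.1,0.1,0.1,-0.05],[0.08,0.15,0.2,0],[0,0,0.3,0],[0,0,0.3,0],[0,0,0.2,0],[0,0,0.1,0],[0,0,0,0],[0,0,0,0],[0,0,0,0],[0,0,0,0]]]'
python3 -c "
from h import *
mv((485,409,17),94.5)
snap('wrist','w20')
snap('scene','s20',(300,130,410,220),6)"
```

```text
time: 55.77
tool_pos: [486.8, 409.8, 36.7]
tcp_rot: [-171.4, -0.7, 94.5]
ft_force: [0.1, -0.1, -1.4]
finger_gap: 67.1
tcp [486.8 409.8  36.7] rot [-171.4   -0.7   94.5] f [ 0.1 -0.1 -1.4] gap 67.1 t 55.77
rows total tool xyz (units) [-0.04  0.06  0.99] turn -0.01
```

View pics/w20.png

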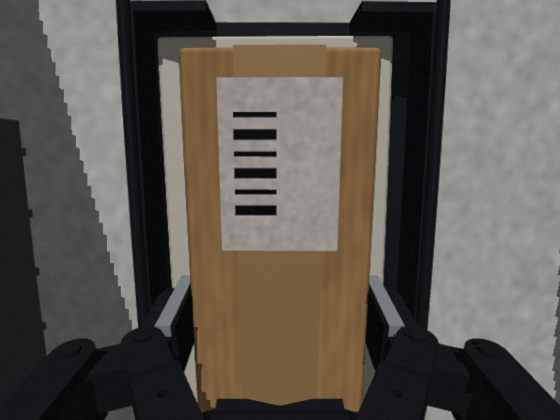

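View pics/s20.png

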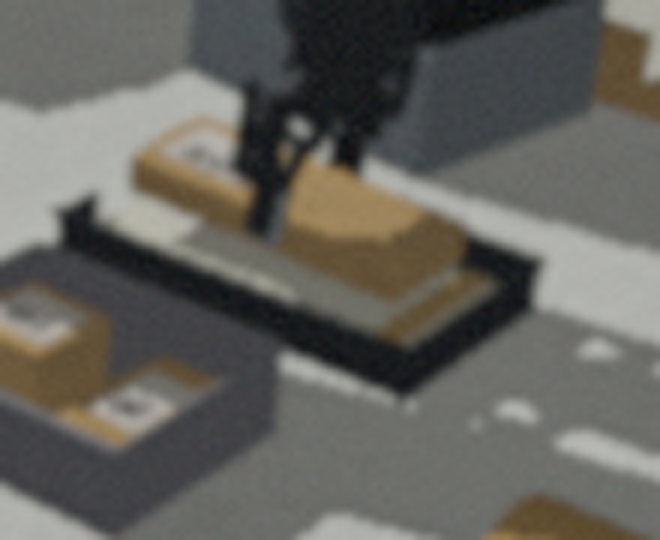

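```bash
python3 -m pendant '[[[0,0.05,0.1,0],[0,0.05,0.15,0],[0,0,0.15,0],[0,0,0.1,0],[0,0,0.05,0],[0,0,0,0],[0,0,0,0],[0,0,0,0],[0,0,0,0],[0,0,0,0]]]'
python3 -m pendant '[[[0,0,0.05,0],[0,0,0.05,0],[0,0,0.05,0],[0,0,0,0],[0,0,0,0],[0,0,0,0],[0,0,0,0],[0,0,0,0],[0,0,0,0],[0,0,0,0]]]'
```

```text
time: 56.7
tool_pos: [487.4, 410.0, 24.6]
tcp_rot: [-171.4, -0.7, 94.4]
ft_force: [0.7, -0.3, -1.3]
finger_gap: 67.2
time: 57.53
tool_pos: [487.2, 410.2, 21.8]
tcp_rot: [-171.5, -0.7, 94.4]
ft_force: [-0.6, 0.9, -2.4]
finger_gap: 67.5
```

```bash
python3 -m pendant '[[[0,0,0.05,0],[0,0,0.05,0],[0,0,0.02,0],[0,0,0,0],[0,0,0,0],[0,0,0,0],[0,0,0,0],[0,0,0,0],[0,0,0,0],[0,0,0,0]]]' - 20
python3 -c "
from h import *
snap('scene','s21',(300,130,410,220),6)"
```

```text
time: 58.37
tool_pos: [487.1, 410.4, 19.9]
tcp_rot: [-171.5, -0.7, 94.4]
ft_force: [-0.5, -0.7, -0.1]
finger_gap: 66.9
```

View pics/s21.png

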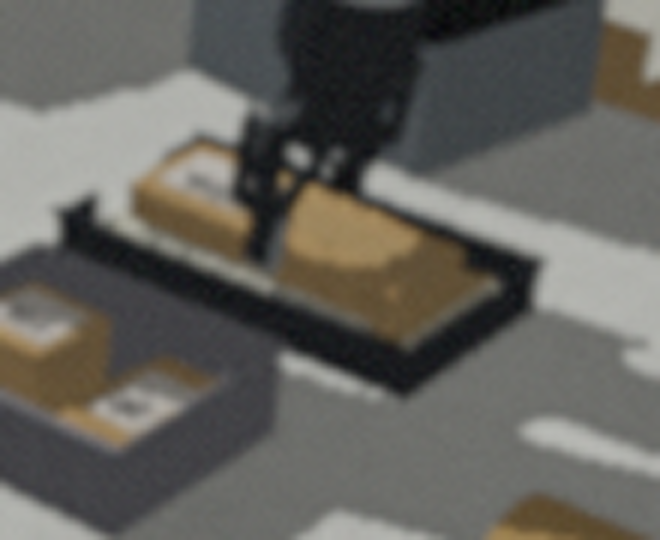

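```bash
python3 -m pendant '[[[0,0,0.05,0],[0,0,0.05,0],[0,0,0.05,0],[0,0,0.04,0],[0,0,0,0],[0,0,0,0],[0,0,0,0],[0,0,0,0],[0,0,0,0],[0,0,0,0]]]' - 20
```

```text
time: 59.25
tool_pos: [487.1, 410.8, 18.0]
tcp_rot: [-171.6, -0.8, 94.4]
ft_force: [-1.8, -1.1, 4.1]
finger_gap: 67.2
```

```bash
python3 -m pendant '[[[0,0,0,0],[0,0,0,0],[0,0,0,0],[0,0,0,0],[0,0,0,0],[0,0,0,0],[0,0,0,0],[0,0,0,0],[0,0,0,0],[0,0,0,0]]]' 0.75 20
python3 -c "
from h import *
snap('scene','s22',(300,130,410,220),6)"
```

```text
time: 60.08
tool_pos: [487.0, 410.7, 16.4]
tcp_rot: [-171.6, -0.8, 94.4]
ft_force: [0.0, 0.6, -0.3]
finger_gap: 74.9
```

View pics/s22.png

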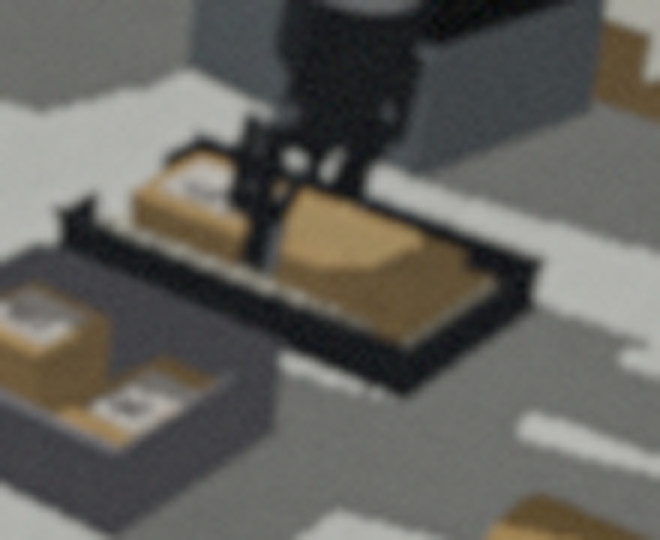

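```bash
python3 -m pendant '[[[0,0,-0.1,0],[0,0,-0.3,0],[0,0,-0.6,0],[0,0,-0.9,0],[0,0,-1,0],[0,0,-1,0],[0,0,-1,0],[0,0,-0.8,0],[0,0,-0.5,0],[0,0,-0.2,0]]]'
python3 -m pendant '[[[0,-0.3,-0.2,0],[0,-0.6,-0.2,0],[0,-0.8,-0.2,0],[0,-0.8,-0.2,0],[0,-0.8,-0.2,0],[0,-0.8,-0.1,0],[0,-0.6,0,0],[0,-0.3,0,0],[0,0,0,0],[0,0,0,0]]]'
python3 -c "
from h import *
snap('wrist','w23')
snap('top','t23')
snap('scene','s23')
mv((485,409,17),94.5)"
```

```text
time: 60.97
tool_pos: [507.0, 410.0, 155.1]
tcp_rot: [-171.6, -0.8, 94.4]
ft_force: [0.1, 0.6, -0.4]
finger_gap: 74.8
time: 61.8
tool_pos: [402.9, 399.7, 190.2]
tcp_rot: [-171.3, -0.6, 94.4]
ft_force: [-0.4, -0.1, -0.1]
finger_gap: 75.1
tcp [403.7 399.7 190.2] rot [-171.3   -0.6   94.4] f [0.2 0.1 0.3] gap 74.5 t 61.95
rows total tool xyz (units) [0.06 5.36 7.94] turn -0.02
```

View pics/w23.png

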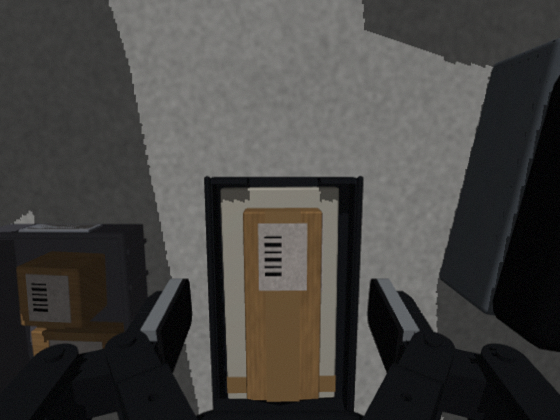

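View pics/t23.png

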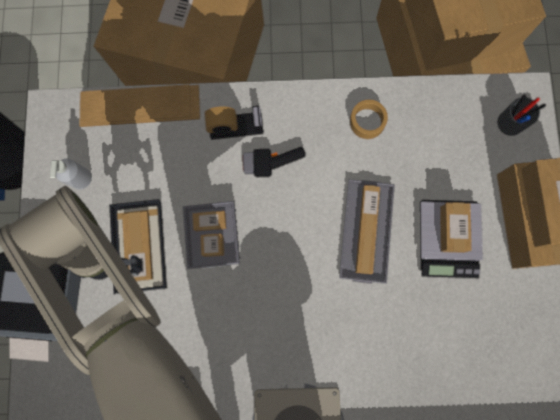

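View pics/s23.png

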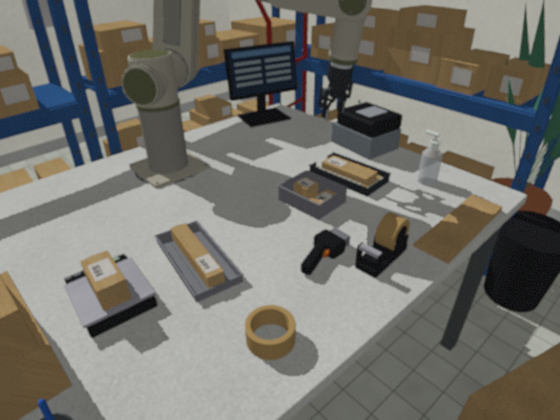

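```bash
python3 - <<'E'
from h import *
f=lambda p:np.array(p,float)
b=p2w("top",f([(445,203),(472,203),(471,251),(444,251)]),98);print("deep top cam",b.mean(0))
a=cv2.imread("pics/top0.png").astype(int);c=cv2.imread("pics/t23_full.png").astype(int)
print("scanner diff",abs(a-c)[145:180,240:308].mean(), "packet region diff",abs(a-c)[208:231,192:226].mean())
print(np.abs(sense()["qd"]).max())
hand_in()
E
```

```text
deep top cam [ 502.50758877 -416.26818508]
scanner diff 10.783893557422969 packet region diff 10.198209718670077
0.3870662121354944
the job is handed in; nothing more can be done
```

I took the stack apart from the top in the order asked and handed the job in at about 62 s. I released all four cartons, and the last pictures show each lying flat with its label up.

| Carton | Where it is | Last check |
|---|---|---|
| Square | Free end of the small-packet bin | About 18 mm clear of the packet |
| Long | Long-goods tray | Inside the tray, roughly centred |
| Bulky | Scale platform | About 3 mm off the middle; wrist force on set-down stayed under 2 N |
| Slim | On the mailer in the flat-packet tray | Lies flat and inside the tray |

- **Packet and scanner:** both look unmoved in the last overhead picture. I compared that picture with the first one numerically. The result was inconclusive because the lighting and shadows had changed (mean difference about 10 grey levels).
- **Tool tilt:** the tool drifted off vertical during the job, to about 8.5° by the end. The bulky and slim cartons therefore touched down on one edge first, about 1.5–2° off flat, and settled when I let go.
- **Scale position:** the cameras disagreed on the scale's position. The scene camera put its middle about 6–7 mm further out in x than the top and wrist cameras did. Measured within one camera, wrist or scene, the carton is 2–3 mm off the middle.

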